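# Pack seed tubes in the vacuum storage case

## Robot

A 6-joint arm with a two-finger parallel gripper is mounted at the origin on the work surface. World frame = base frame: x ahead of the robot, y to its left, z up, the work surface at z = 0. Lengths are in m, angles in rad, forces in N, time in s.
With the tool pointing down it reaches from about 0.375 to 0.9 m from the base axis. Payload 3.1 kg.
Tool frame: the origin (TCP) lies midway between the tips of the shut fingers; the grasp point (between the pads) lies 19 mm behind it (grip_depth is the distance from the TCP to the grasp point, in m); y points along the fingers, z is the direction in which the jaws open and shut, and the axes are right-handed (so a half turn about y gives the same grasp; the last joint's range is limited). The gripper opens to 85 mm and grips with 20 to 120 N. Pads are 22 mm wide; open, the fingers measure 114 mm over their backs; the gripper's body (76 mm by 85 mm) begins 54 mm behind the grasp point. The pads swing forward as they close: fully open they stand 13 mm farther back than shut.
Start: joints at [1.002, 0.527, 1.433, -0, 1.181, -0.178], TCP at [0.238, 0.578, 0.231] pointing down, gripper open.
Joint ranges: [-3.08, 3.08], [-0.75, 2.2], [0.22, 2.44], [-1.43, 4.57], [0, 2.65], [-2.85, 2.85]. Speed limits (rad/s): [2.79, 2.79, 3.14, 3.14, 3.14, 3.14].

## Interface

Orientations are given as a unit quaternion [x, y, z, w].
In Python, from station import sense, snapshot, camera_model, sign_off, grip_depth gives the robot as it stands.
- The arm moves only by the tool play_rows, never from a script. Its argument "deltas" is a list of rows, each a list of 6 numbers: the shift along the tool's x, y, z in m, then the turn, a rotation vector about the tool's x, y, z in rad. A call has 1 to 12 rows; each row is the pose to reach, as a shift and turn from the pose commanded when the call began, along the tool's axes at that moment; what a row does not reach only later rows make up. A row lasts 1/10 s, in which the tool goes at most 50 mm and 8.59 degrees, less where a joint would pass 70% of its speed; a pose out of reach is approached as far as the arm can. A call with a gripper value outside its range is refused whole. "gripper" is the finger opening in m, from 0 to 0.0854, set as the call begins (left out, the last holds). The fingers move at their own pace and stop on an object; "force" is the grip in N (left out, the last holds). Time passes only in rows, so rows that repeat a pose let the fingers close. It gives the time, the measured TCP pose, the force and the opening at its end, in the units of the state.
- sense(): the state, without advancing time (a new reading comes with each control period).
- snapshot(name): name is "side" or "top"; returns the picture (384x512x3 uint8, red, green, blue); there is no depth.
- camera_model(name): a dict with "fx", "fy", "cx", "cy" (pixels), "camera_from_world" (4x4, takes a point from world to camera coordinates). Camera axes: x right, y up, looking along -z (the intrinsics and any distortion apply to the point x, -y, -z); pixel columns grow to the right and rows downward; lengths in m; the calibration is good to about 2 mm. A picture is of the moment at which its call begins. camera_model takes no time and is no camera call.
- sign_off(): hands the job in, once; it reports no verdict.
The state is a dict: "t": time; "q": joint angles; "qd": joint speeds; "tau": joint torques, N m; "tcp_pos": TCP position; "tool_rot": TCP orientation; "force": force on the tool from outside, world axes, zero at the start; "ft_torque": the same for the moment, N m; "finger_gap": opening from 0.0 (shut) to 1.0 (fully open).
Only numpy, scipy, OpenCV 4.12 (cv2) and the standard library are available. Lean on these libraries where they do the work, as an engineer would, in place of code of your own. Each camera call takes 0.05 s, during which the arm holds its last target.

## Task

Stand every yellow-capped seed tube from the teal bench rack upright in a cup of its own inside the vacuum storage case, setting it down rather than dropping it, then lower the lid until it is fully shut without slamming it, and secure it by turning both orange turnbuttons straight across its front edge. Then draw out the air: press the blue pump plunger fully down to its stop and let it come all the way up, twice. Leave the other things on the bench where they are.

Things in the scene. Friction and masses are not known exactly. Their poses are not given: they have to be found in the camera images.
- case: vacuum storage case, grey open box fixed to the table, 140 (x) x 300 (y) x 112 mm high, walls 5 mm, floor 5 mm, holding four white cups. Origin: centre of its underside, on the table; its -x side is the front with the turnbuttons, its +x side has the lid's hinge; it may be turned up to 12 degrees
- cup0 (a point): centre of the inner floor (9 mm above the table) of cup 0, a white round cup of 47 mm inside diameter, 53 outside, rim 55 mm above the table; the four cups stand in a row 62 mm apart along the case's y, at case x = -12 mm, cup0 at y = +93 mm
- cup1 (a point): centre of the inner floor (9 mm above the table) of cup 1, a white round cup of 47 mm inside diameter, 53 outside, rim 55 mm above the table; the four cups stand in a row 62 mm apart along the case's y, at case x = -12 mm, cup0 at y = +93 mm
- cup2 (a point): centre of the inner floor (9 mm above the table) of cup 2, a white round cup of 47 mm inside diameter, 53 outside, rim 55 mm above the table; the four cups stand in a row 62 mm apart along the case's y, at case x = -12 mm, cup0 at y = +93 mm
- cup3 (a point): centre of the inner floor (9 mm above the table) of cup 3, a white round cup of 47 mm inside diameter, 53 outside, rim 55 mm above the table; the four cups stand in a row 62 mm apart along the case's y, at case x = -12 mm, cup0 at y = +93 mm
- lid (a joint): clear lid of the case, 140 x 300 x 8 mm. Its hinge line runs along the case's y through case (+70, 0, 112.5) mm, at the level of the lid's underside. 0 = shut, about 1.57 = standing upright, stop at 1.8; starts open at 1.5 to 1.75. Its hinge is stiff: the lid stays at any angle, about 5 N at its edge moves it
- lid_edge (a point): middle of the lid's free edge on its outer (upper) face, 140 mm from the hinge line; a black lifting tab 70 mm wide sticks out 17 mm beyond it, 7 mm thick. When shut it is 120.5 mm above the table. Its axes are the lid's: the case's when shut; own +x points to the hinge, own +z out of the outer face
- latch_left (a joint): orange turnbutton on an upright pin at case (-90, +100) mm with light friction. 0 = its wing points straight across the lid's front edge (case's +x) and holds a shut lid, 3.5 mm above it; 1.57 = points outward to the case's +y, clear of the lid. Range -0.5 to 2.6, starts at 1.4 to 2.2; growing values turn it counterclockwise seen from above. Turned in while the lid is open, it blocks the lid
- latch_left_grip (a point): middle of the thumb rib of the turnbutton on the case's +y side, 13 mm from the pin along the wing, 142 mm above the table; own x points along the wing. The rib is 10 mm thick, 46 long (10 mm behind the pin to 36 along the wing), its top 11 mm above this point; the wing under it is 20 mm wide, reaches 47 mm from the pin, 124 to 130 mm above the table
- latch_right (a joint): orange turnbutton on an upright pin at case (-90, -100) mm with light friction. 0 = its wing points straight across the lid's front edge (case's +x) and holds a shut lid, 3.5 mm above it; 1.57 = points outward to the case's -y, clear of the lid. Range -0.5 to 2.6, starts at 1.4 to 2.2; growing values turn it clockwise seen from above. Turned in while the lid is open, it blocks the lid
- latch_right_grip (a point): middle of the thumb rib of the turnbutton on the case's -y side, 13 mm from the pin along the wing, 142 mm above the table; own x points along the wing. The rib is 10 mm thick, 46 long (10 mm behind the pin to 36 along the wing), its top 11 mm above this point; the wing under it is 20 mm wide, reaches 47 mm from the pin, 124 to 130 mm above the table
- pump (a joint): spring plunger of the hand pump in the middle of the lid. 0 = up, 0.020 m = pressed to its stop; the spring needs 3 N at the start and 7 N at the stop and lifts it again when let go
- pump_top (a point): centre of the top of the pump's blue head, a disc of 40 mm diameter; with the lid shut it stands 170 mm above the table when up. A black collar (52 mm diameter, 14 high) on the lid surrounds its stem; the lid also carries a steel gauge (42 mm, 14 high, at the case's y = +72 mm) and a red valve cap (16 mm, 12 high, at y = -75 mm)
- rack: loose teal two-deck bench rack, 124 x 124 x 40 mm, 0.6 kg; it may be knocked along the table with the tubes in it. The tubes stand on its lower deck (10 mm above the table) in four round holes of 37 mm diameter in its 6 mm upper deck, at (+-31, +-31) mm in its frame. Origin: centre of its underside
- tube_a: seed tube (may be absent), at first standing in the rack: glass, 25 mm diameter, 95 mm tall, on a foot of 30 mm diameter and with a yellow screw cap of 28 mm diameter over its top 20 mm; 60 g. Origin: centre of its underside, z along the tube to the cap
- tube_b: seed tube (may be absent), at first standing in the rack: glass, 25 mm diameter, 95 mm tall, on a foot of 30 mm diameter and with a yellow screw cap of 28 mm diameter over its top 20 mm; 60 g. Origin: centre of its underside, z along the tube to the cap
- tube_c: seed tube (may be absent), at first standing in the rack: glass, 25 mm diameter, 95 mm tall, on a foot of 30 mm diameter and with a yellow screw cap of 28 mm diameter over its top 20 mm; 60 g. Origin: centre of its underside, z along the tube to the cap
- tube_d: seed tube (may be absent), at first standing in the rack: glass, 25 mm diameter, 95 mm tall, on a foot of 30 mm diameter and with a yellow screw cap of 28 mm diameter over its top 20 mm; 60 g. Origin: centre of its underside, z along the tube to the cap
- jar_a: glass jar of plantlets with a yellow lid, 64 mm diameter, 93 mm tall, a bystander; origin: centre of its underside
- jar_b: glass jar of plantlets with a yellow lid, 64 mm diameter, 93 mm tall, a bystander; origin: centre of its underside
- jar_c: glass jar of plantlets with a yellow lid, 64 mm diameter, 93 mm tall, a bystander; origin: centre of its underside
- spray: blue spray bottle, 56 mm diameter, 157 mm tall, a bystander; origin: centre of its underside
- calculator: black pocket calculator lying flat, 130 x 78 x 14 mm, a bystander; origin: centre of its underside
- forceps: steel forceps lying flat, 150 mm long along their x, 8 mm high, a bystander; origin: centre of the underside
Not all that is in view belongs to the job. Leave any red look-alike of the tube_b alone.

How it is judged:
On the way, in this order (a step that is already met when the one before it is completed fails the run):
1. every tube stands upright in a cup of the case ((distance between tube_a and cup0 below 0.015 m or distance between tube_a and cup1 below 0.015 m or distance between tube_a and cup2 below 0.015 m or distance between tube_a and cup3 below 0.015 m) and angle between each of tube_a, tube_b, tube_c, tube_d's own z axis and vertical below 0.25 rad and (distance between tube_b and cup0 below 0.015 m or distance between tube_b and cup1 below 0.015 m or distance between tube_b and cup2 below 0.015 m or distance between tube_b and cup3 below 0.015 m) and (distance between tube_c and cup0 below 0.015 m or distance between tube_c and cup1 below 0.015 m or distance between tube_c and cup2 below 0.015 m or distance between tube_c and cup3 below 0.015 m) and (distance between tube_d and cup0 below 0.015 m or distance between tube_d and cup1 below 0.015 m or distance between tube_d and cup2 below 0.015 m or distance between tube_d and cup3 below 0.015 m)), for 0.2 s.
2. the lid is fully shut over them (all of step 1 and value of joint lid below 0.02 rad), for 0.2 s.
3. both turnbuttons lie across the shut lid (value of joint lid below 0.02 rad and value of joint latch_left between -0.3 and 0.3 rad and value of joint latch_right between -0.3 and 0.3 rad), for 0.2 s.
4. the pump plunger is pressed to its stop (all of step 3 and value of joint pump above 0.017 m), for 0.1 s.
5. the plunger has come up again (value of joint pump below 0.004 m), for 0.1 s.
6. the plunger is pressed to its stop a second time (all of step 4), for 0.1 s.
7. the plunger has come up again (value of joint pump below 0.004 m), for 0.1 s.
At the end, for the whole second after the job is handed in: every tube present stands at rest in a cup (underside within 15 mm of the centre of the cup's floor, tilted less than 0.25 rad), the lid is shut (below 0.02 rad), both turnbuttons are within 0.3 rad of straight across its edge, and the plunger is up (within 4 mm) (all of step 1 and all of step 3 and value of joint pump below 0.004 m and linear speed of each of tube_a, tube_b, tube_c, tube_d below 0.03 m/s); the robot touches nothing.
It fails at once if a tube is dropped into a cup (falls faster than 0.7 m/s inside it, a drop of some 25 mm) ((linear speed of tube_a above 0.7 m/s and height (world z) of tube_a below 0.035 m and (horizontal distance between tube_a and cup0 below 0.02 m or horizontal distance between tube_a and cup1 below 0.02 m or horizontal distance between tube_a and cup2 below 0.02 m or horizontal distance between tube_a and cup3 below 0.02 m)) or (linear speed of tube_b above 0.7 m/s and height (world z) of tube_b below 0.035 m and (horizontal distance between tube_b and cup0 below 0.02 m or horizontal distance between tube_b and cup1 below 0.02 m or horizontal distance between tube_b and cup2 below 0.02 m or horizontal distance between tube_b and cup3 below 0.02 m)) or (linear speed of tube_c above 0.7 m/s and height (world z) of tube_c below 0.035 m and (horizontal distance between tube_c and cup0 below 0.02 m or horizontal distance between tube_c and cup1 below 0.02 m or horizontal distance between tube_c and cup2 below 0.02 m or horizontal distance between tube_c and cup3 below 0.02 m)) or (linear speed of tube_d above 0.7 m/s and height (world z) of tube_d below 0.035 m and (horizontal distance between tube_d and cup0 below 0.02 m or horizontal distance between tube_d and cup1 below 0.02 m or horizontal distance between tube_d and cup2 below 0.02 m or horizontal distance between tube_d and cup3 below 0.02 m))).
It fails at once if the lid is slammed (closes faster than 3 rad/s) (velocity of joint lid below -3 rad/s).
It fails at once if a bystander is moved by more than 50 mm or tipped over (distance of any of jar_a, jar_b, jar_c, spray, calculator, forceps from where it was at the start of the episode above 0.05 m or angle between any of jar_a, jar_b, jar_c, spray, calculator, forceps's own z axis and vertical above 0.5 rad).
Of tube_a, tube_b, tube_c, tube_d only 2 to 4 are there at a start; the rules pass over those that are not, and their reading is None.
At some moment in a run one of rack may be knocked a few centimetres aside while the robot is not near it.
It also fails if it takes over 210 s, if anything falls off the work surface, if the arm or the gripper's body presses on something with over 40 N, if the wrist force passes 120 N, or if a joint passes its speed limit or range.

## Working session

There is one attempt and no reset: what is moved stays moved. The work goes in short steps, Python scripts to look and compute and a tool call to move; the robot and the scene stay as the last step left them, time stands still between calls to the robot, and variables do not carry over. Pictures are saved under pics/ and viewed, and the job is handed in when it is done.

Besides the shell and the picture viewer there is one more tool, called as name([rows], argument=value, ...), one row to a line, values as JSON. play_rows: Moves the arm, as the interface text tells. Its arguments: {"type":"object","properties":{"deltas":{"type":"array"},"gripper":{"type":"number"},"force":{"type":"number"}},"required":["deltas"]}

```bash
ls; mkdir -p pics; python3 - <<'E'
from station import *
import cv2
s=sense();print(s, grip_depth)
for n in("top","side"):
    im=snapshot(n);cv2.imwrite(f"pics/{n}0.png",im[:,:,::-1]);cm=camera_model(n);print(n,cm)
E
```

```text
pics
{'t': 0.0, 'q': array([ 1.00149882e+00,  5.28454558e-01,  1.43391707e+00,  7.37655705e-07,
        1.18137136e+00, -1.78479183e-01]), 'qd': array([ 1.81190253e-05,  2.38532282e-04, -4.88661956e-04,  6.02895894e-04,
       -1.00462551e-03, -1.19054465e-04]), 'tau': array([ 1.06703745e-03, -4.42340541e+01, -1.78027475e+01, -2.31284375e-04,
        8.38903827e-03, -3.19478886e-06]), 'tcp_pos': array([0.23765947, 0.57727757, 0.23033604]), 'tool_rot': array([ 0.69435657, -0.13757537,  0.13701958, -0.69294128]), 'force': array([-0.28249253, -0.24220379, -0.04067391]), 'ft_torque': array([-0.05955102, -0.00582044,  0.03049808]), 'finger_gap': 1.0009464322383632} 0.0187
top {'fx': 364.0590657605874, 'fy': 364.0590657605874, 'cx': 258.25363458330986, 'cy': 192.21757376709306, 'camera_from_world': array([[-0.01464185, -0.99988569,  0.00377104,  0.00346217],
       [ 0.98393456, -0.01373695,  0.17800022, -0.59398017],
       [-0.17792807,  0.00631671,  0.98402322, -1.29974382],
       [ 0.        ,  0.        ,  0.        ,  1.        ]])}
side {'fx': 447.94333983752904, 'fy': 447.94333983752904, 'cx': 262.09204435926193, 'cy': 192.2587910747921, 'camera_from_world': array([[ 0.73219057, -0.68076411,  0.02138228, -0.41353752],
       [ 0.4415259 ,  0.49831569,  0.74614768, -0.33182831],
       [-0.51860568, -0.53688146,  0.66543703, -1.15144989],
       [ 0.        ,  0.        ,  0.        ,  1.        ]])}
```

View pics/top0.png

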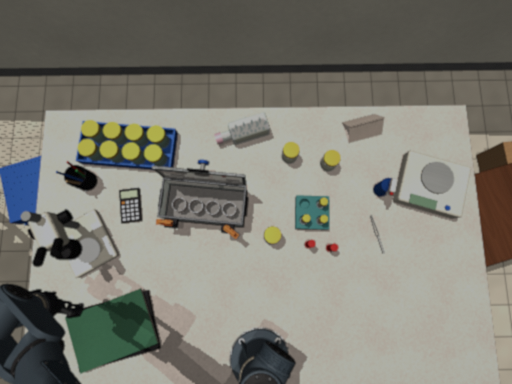

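View pics/side0.png

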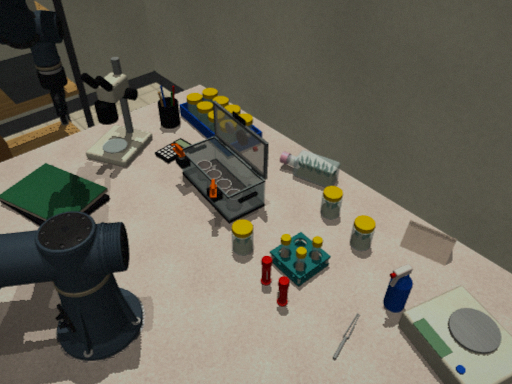

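Top view: the case is at about (203,200), the rack at (312,212) with three yellow caps near (324,202), (308,220) and (323,219). The red look-alikes stand at (310,244) and (332,248). Next I'll zoom in.

```bash
cat > h.py <<'E'
from station import *
import numpy as np, cv2
from scipy.spatial.transform import Rotation as R
def proj(n,P):
    c=camera_model(n);P=np.atleast_2d(P);T=c['camera_from_world'];p=P@T[:3,:3].T+T[:3,3]
    return np.c_[c['cx']+c['fx']*p[:,0]/-p[:,2], c['cy']+c['fy']*-p[:,1]/-p[:,2]]
def ray(n,uv):
    c=camera_model(n);T=c['camera_from_world'];u,v=uv
    d=np.array([(u-c['cx'])/c['fx'],-(v-c['cy'])/c['fy'],-1.])
    return -T[:3,:3].T@T[:3,3], T[:3,:3].T@d
def onz(n,uv,z):
    o,d=ray(n,uv);return o+d*(z-o[2])/d[2]
def tri(uv1,uv2):
    o,d=ray('top',uv1);p,e=ray('side',uv2)
    t=np.linalg.lstsq(np.c_[d,-e],p-o,rcond=None)[0]
    a=o+d*t[0];b=p+e*t[1];return (a+b)/2,np.linalg.norm(a-b)
def pic(n,name,box=None,k=1):
    im=snapshot(n)[:,:,::-1].copy();cv2.imwrite(f'pics/{name}_raw.png',im)
    if box:
        x0,y0,x1,y1=box;im=im[y0:y1,x0:x1]
    im=cv2.resize(im,None,fx=k,fy=k,interpolation=cv2.INTER_CUBIC);cv2.imwrite(f'pics/{name}.png',im)
def blobs(im,lo,hi,box,amin=15):
    hsv=cv2.cvtColor(im,cv2.COLOR_BGR2HSV);m=cv2.inRange(hsv,lo,hi)
    k=np.zeros_like(m);x0,y0,x1,y1=box;k[y0:y1,x0:x1]=255;m&=k
    n,l,st,c=cv2.connectedComponentsWithStats(m)
    return [(c[i].round(1),st[i].tolist()) for i in range(1,n) if st[i,4]>=amin]
def go(pos,quat=None,a=None):
    """delta from present tcp to world pos; a= angle of the jaw axis (tool z) world yaw, tool y down"""
    s=sense();Rt=R.from_quat(s['tool_rot'])
    d=Rt.inv().apply(np.array(pos)-s['tcp_pos'])
    rv=np.zeros(3)
    if quat is not None: rv=(Rt.inv()*R.from_quat(quat)).as_rotvec()
    if a is not None:
        best=None
        for k in (0,np.pi):
            z=np.array([np.cos(a+k),np.sin(a+k),0]);y=np.array([0,0,-1.]);x=np.cross(y,z)
            r=(Rt.inv()*R.from_matrix(np.c_[x,y,z])).as_rotvec()
            if best is None or np.linalg.norm(r)<np.linalg.norm(best): best=r
        rv=best
    print('tcp',s['tcp_pos'].round(4),'delta',d.round(4),rv.round(4));return d,rv
E
python3 - <<'E'
from h import *
for n,b in(("top",(150,150,350,260)),("side",(150,90,350,320))):
    im=cv2.imread(f'pics/{n}0.png');x0,y0,x1,y1=b;k=4 if n=='top' else 2.6
    cv2.imwrite(f'pics/{n}0z.png',cv2.resize(im[y0:y1,x0:x1],None,fx=k,fy=k,interpolation=cv2.INTER_CUBIC))
    print(n);[print(*t) for t in blobs(im,(20,100,70),(35,255,255),(255,140,400,260),8)] 
    print('or');[print(*t) for t in blobs(im,(4,150,90),(16,255,255),(150,90,260,260),8)]
s=sense();r=R.from_quat(s['tool_rot']).as_matrix();print(r.round(3))
E
```

```text
top
[290.7 149.9] [283, 142, 16, 17, 207]
[331.5 157.8] [324, 150, 16, 17, 209]
[323.3 201.5] [320, 198, 8, 8, 54]
[305.6 218.2] [302, 214, 8, 9, 54]
[323.2 218.6] [319, 215, 9, 8, 56]
[272.2 234.8] [264, 227, 17, 17, 232]
or
[164.6 222. ] [157, 220, 16, 6, 73]
[229.9 230.6] [223, 225, 15, 13, 90]
side
[332.4 193.2] [323, 185, 20, 18, 278]
[364.4 223.8] [354, 215, 22, 19, 324]
[285.4 239. ] [281, 234, 10, 12, 98]
[317.3 241.5] [312, 236, 11, 12, 98]
[301.  252.1] [296, 246, 11, 13, 104]
or
[176.9 145.9] [171, 143, 12, 8, 39]
[176.8 152. ] [173, 147, 9, 10, 26]
[212.9 188.8] [210, 179, 7, 19, 102]
[[ 0.925 -0.001  0.381]
 [-0.381 -0.002  0.925]
 [-0.    -1.    -0.002]]
```

View pics/top0z.png

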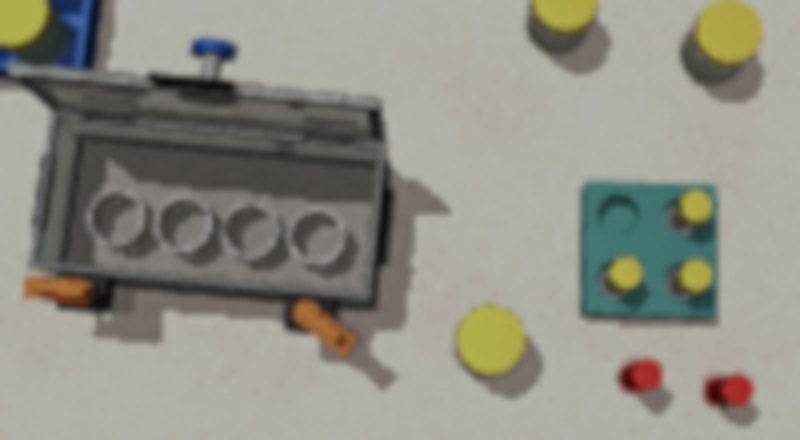

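View pics/side0z.png

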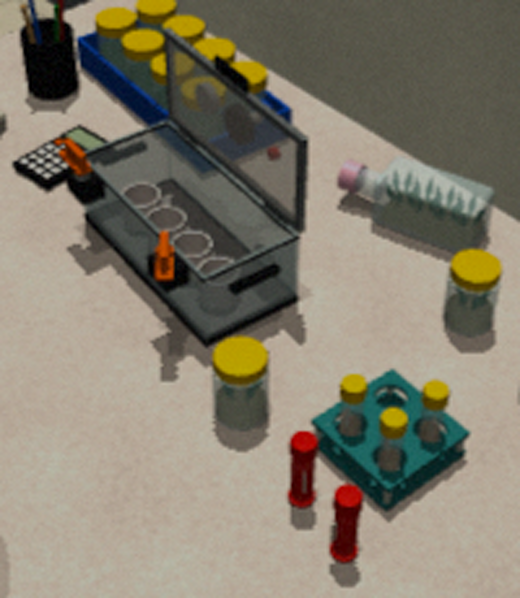

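```bash
python3 - <<'E'
from h import *
for n,b,k in(("top",(152,160,252,240),8),("side",(165,100,280,220),5)):
    im=cv2.imread(f'pics/{n}0.png');x0,y0,x1,y1=b
    cv2.imwrite(f'pics/{n}0y.png',cv2.resize(cv2.convertScaleAbs(im[y0:y1,x0:x1],alpha=1.5),None,fx=k,fy=k,interpolation=cv2.INTER_CUBIC)[:600])
# tubes
Z=.095
T=[(323.3,201.5),(305.6,218.2),(323.2,218.6)];S=[(317.3,241.5),(285.4,239),(301,252.1)]
for a,b in zip(T,S): print(tri(a,b),onz('top',a,Z).round(4),onz('side',b,Z).round(4))
# rims
for a in [(118,220),(187,226),(252,234),(320,238)]:
    print(onz('top',(150+(a[0]+.5)/4-.5,150+(a[1]+.5)/4-.5),.055).round(4))
E
```

```text
(array([ 0.54982116, -0.23793156,  0.09459089]), np.float64(0.001053283919806014)) [ 0.5493 -0.2375  0.095 ] [ 0.55   -0.2384  0.095 ]
(array([ 0.4905238 , -0.17203044,  0.09437644]), np.float64(0.0006625843643586467)) [ 0.4902 -0.1717  0.095 ] [ 0.4904 -0.1726  0.095 ]
(array([ 0.4880296 , -0.23443442,  0.09482521]), np.float64(0.0003421698485518)) [ 0.4879 -0.2343  0.095 ] [ 0.4881 -0.2346  0.095 ]
[0.5513 0.2873 0.055 ]
[0.5448 0.2237 0.055 ]
[0.5365 0.1638 0.055 ]
[0.5319 0.1012 0.055 ]
```

View pics/top0y.png

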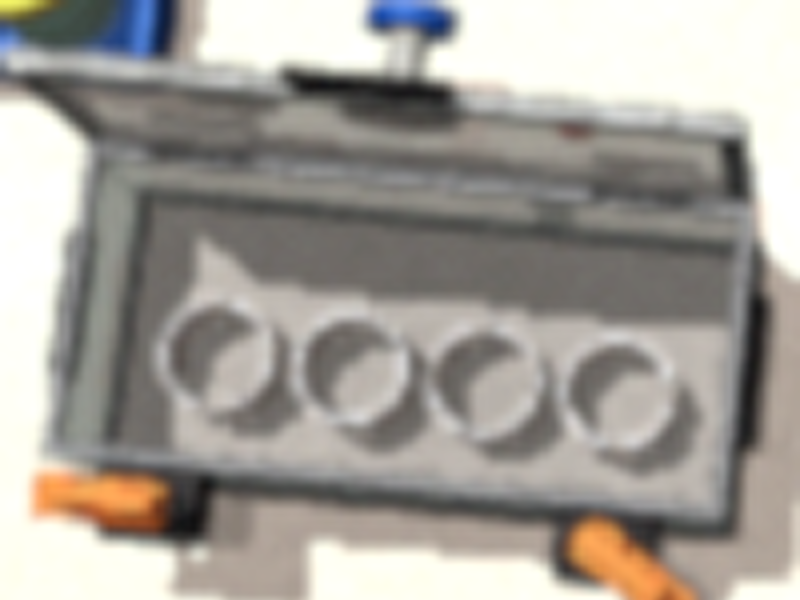

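View pics/side0y.png

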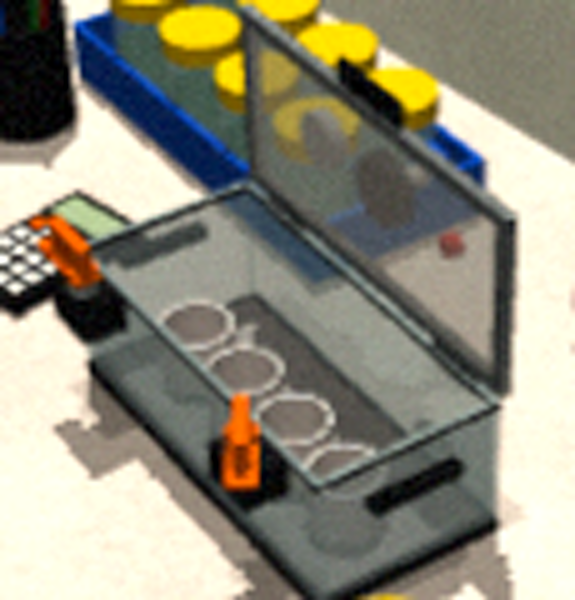

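```bash
cat >> h.py <<'E'
def case_pose(P):  # P: cup centres xy 0..3
    P=np.array(P)[:,:2];k=np.array([93,31,-31,-93])/1000
    c=P.mean(0);v=((P-c)*k[:,None]).sum(0)/(k**2).sum()
    th=np.arctan2(-v[0],v[1]);ex=np.array([np.cos(th),np.sin(th)])
    return c+.012*ex,th,np.linalg.norm(v)
E
python3 - <<'E'
from h import *
t=[(217,356),(352,370),(487,384),(621,396)];s=[(198,326),(246,371),(295,419),(343,466)]
t=[(152+(a+.5)/8-.5,160+(b+.5)/8-.5) for a,b in t];s=[(165+(a+.5)/5-.5,100+(b+.5)/5-.5) for a,b in s]
A=[onz('top',a,.055) for a in t];B=[onz('side',a,.055) for a in s]
print(np.array(A).round(4),np.array(B).round(4))
print(case_pose(A),case_pose(B)); c,th,_=case_pose((np.array(A)+np.array(B))/2);print(c,th)
def W(x,y,z): return [c[0]+x*np.cos(th)-y*np.sin(th),c[1]+x*np.sin(th)+y*np.cos(th),z]
pts=[W(*p) for p in [(-.07,.15,.112),(-.07,-.15,.112),(.07,-.15,.112),(.07,.15,.112)]]
for n,o,k in(('top',(152,160),8),('side',(165,100),5)): print(n,((proj(n,pts)-o+.5)*k-.5).round(0).tolist())
E
```

```text
[[0.5534 0.289  0.055 ]
 [0.546  0.2267 0.055 ]
 [0.5386 0.1645 0.055 ]
 [0.5322 0.1028 0.055 ]] [[0.5533 0.2845 0.055 ]
 [0.5477 0.2239 0.055 ]
 [0.5409 0.1632 0.055 ]
 [0.5345 0.1064 0.055 ]]
(array([0.55445626, 0.19437861]), np.float64(-0.11395298296754185), np.float64(1.0073604696929375)) (array([0.55602542, 0.19323849]), np.float64(-0.10599675744999752), np.float64(0.9649643657602203))
[0.55524082 0.19380752] -0.11006038217324145
top [[46.0, 455.0], [727.0, 520.0], [759.0, 207.0], [91.0, 144.0]]
side [[73.0, 246.0], [316.0, 488.0], [502.0, 402.0], [248.0, 179.0]]
```

```bash
cat >> h.py <<'E'
C=np.array([.555,.194]);TH=-.112
def W(x,y,z): return [C[0]+x*np.cos(TH)-y*np.sin(TH),C[1]+x*np.sin(TH)+y*np.cos(TH),z]
CY=np.pi/2+TH
E
python3 - <<'E'
from h import *
go((.49,-.172,.231),a=CY)
for y in (.093,.031,-.031,-.093): print(np.round(W(-.012,y,0),4))
E
```

```text
tcp [0.2377 0.5773 0.2304] delta [ 5.187e-01  4.000e-04 -5.967e-01] [ 0.0019 -0.2788 -0.0006]
[0.5535 0.2878 0.    ]
[0.5465 0.2261 0.    ]
[0.5396 0.1645 0.    ]
[0.5327 0.1029 0.    ]
```

play_rows([
  [0.02,0,-0.023,0,-0.02,0],
  [0.05,0,-0.058,0,-0.05,0],
  [0.08,0,-0.092,0,-0.08,0],
  [0.11,0,-0.127,0,-0.11,0],
  [0.14,0,-0.161,0,-0.14,0],
  [0.17,0,-0.196,0,-0.17,0],
  [0.2,0,-0.23,0,-0.2,0],
  [0.23,0,-0.265,0,-0.23,0],
  [0.26,0,-0.299,0,-0.25,0],
  [0.29,0,-0.334,0,-0.265,0],
  [0.32,0,-0.368,0,-0.279,0],
  [0.34,0,-0.391,0,-0.279,0],
], gripper=0.05, force=30)

```text
t: 1.3
tcp_pos: [0.4042, 0.0843, 0.2313]
tool_rot: [0.706, -0.04, 0.04, -0.706]
force: [0.2, 1.1, 0.2]
finger_gap: 0.586
```

```bash
python3 - <<'E'
from h import *
go((.49,-.172,.18),a=CY)
E
```

```text
tcp [0.4042 0.0843 0.2313] delta [ 0.1143  0.0514 -0.2449] [ 0.0004 -0.0016  0.0005]
```

play_rows([
  [0.014,0.006,-0.031,0,0,0],
  [0.03,0.013,-0.065,0,0,0],
  [0.046,0.021,-0.1,0,0,0],
  [0.062,0.028,-0.135,0,0,0],
  [0.078,0.035,-0.17,0,0,0],
  [0.094,0.042,-0.2,0,0,0],
  [0.106,0.048,-0.228,0,0,0],
  [0.112,0.051,-0.241,0,0,0],
  [0.1143,0.0514,-0.2449,0,0,0],
  [0.1143,0.0514,-0.2449,0,0,0],
  [0.1143,0.0514,-0.2449,0,0,0],
])

```text
t: 2.4
tcp_pos: [0.489, -0.1678, 0.18]
tool_rot: [-0.706, 0.04, -0.039, 0.706]
force: [0.2, 0.5, -0.1]
finger_gap: 0.585
```

```bash
python3 - <<'E'
from h import *
pic('top','t1',(260,150,360,260),6);pic('side','s1',(230,150,380,300),4)
go((.49,-.172,.073),a=CY)
im=cv2.imread('pics/s1_raw.png');[print(*t) for t in blobs(im,(20,100,70),(35,255,255),(255,140,400,270),8)]
E
```

```text
tcp [ 0.4893 -0.1678  0.1802] delta [ 0.0012  0.1072 -0.0041] [-0.0004  0.0017 -0.0004]
[332.4 193.3] [323, 185, 20, 18, 278]
[364.3 224. ] [354, 215, 22, 19, 322]
[285.5 239.2] [281, 234, 10, 12, 99]
[317.2 241.6] [312, 236, 11, 12, 99]
[300.9 252.2] [296, 246, 11, 13, 112]
```

View pics/s1.png

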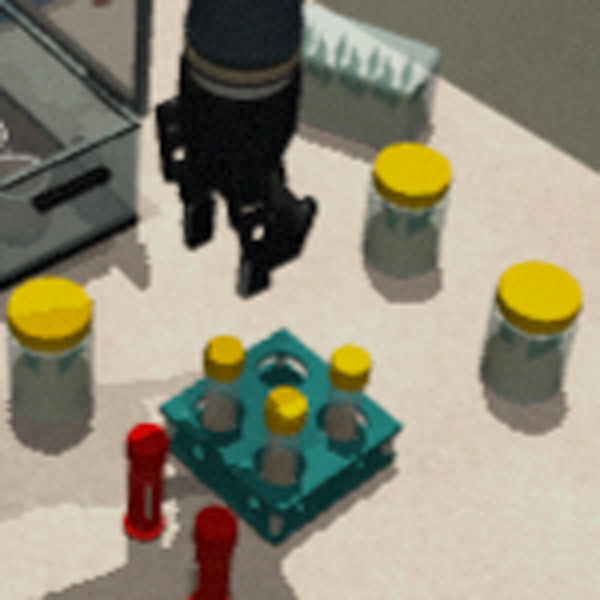

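View pics/t1.png

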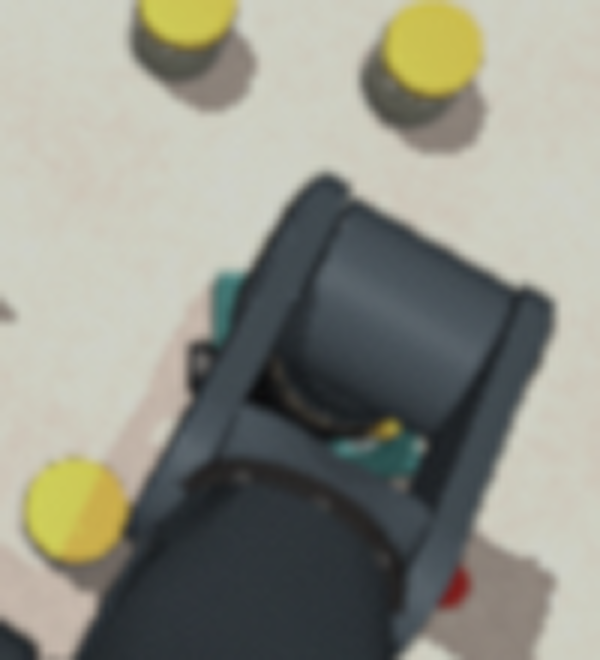

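play_rows([
  [0.0005,0.01,-0.002,0,0,0],
  [0.001,0.03,-0.0041,0,0,0],
  [0.001,0.055,-0.0041,0,0,0],
  [0.001,0.08,-0.0041,0,0,0],
  [0.001,0.098,-0.0041,0,0,0],
  [0.001,0.105,-0.0041,0,0,0],
  [0.001,0.107,-0.0041,0,0,0],
  [0.001,0.107,-0.0041,0,0,0],
  [0.001,0.107,-0.0041,0,0,0],
])

```text
t: 3.4
tcp_pos: [0.4908, -0.1737, 0.0737]
tool_rot: [0.706, -0.039, 0.04, -0.706]
force: [0.3, -0.5, -0.7]
finger_gap: 0.583
```

play_rows([
  [0,0,0,0,0,0],
  [0,0,0,0,0,0],
  [0,0,0,0,0,0],
  [0,0,0,0,0,0],
  [0,0,0,0,0,0],
  [0,0,0,0,0,0],
], gripper=0.01)

```text
t: 4.0
tcp_pos: [0.4908, -0.1736, 0.0737]
tool_rot: [0.706, -0.039, 0.04, -0.706]
force: [0.4, 0.6, 5.8]
finger_gap: 0.319
```

```bash
python3 - <<'E'
from h import *
pic('side','s2',(230,150,380,300),4);print(sense()['tcp_pos'],sense()['finger_gap']*.0854,sense()['force'])
E
```

```text
[ 0.49079087 -0.17356727  0.07371431] 0.02720043564437513 [-0.23251496  1.52152866  6.53602285]
```

View pics/s2.png

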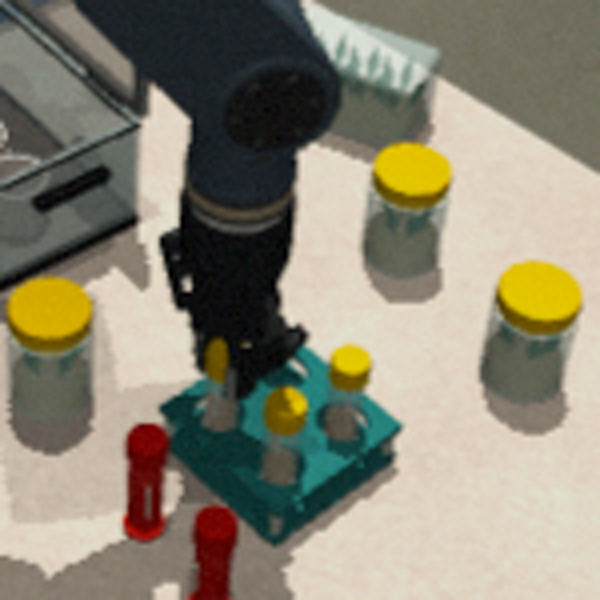

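play_rows([
  [0,-0.002,0,0,0,0],
  [0,-0.01,0,0,0,0],
  [0,-0.03,0,0,0,0],
  [0,-0.055,0,0,0,0],
  [0,-0.085,0,0,0,0],
  [0,-0.115,0,0,0,0],
  [0,-0.14,0,0,0,0],
  [0,-0.153,0,0,0,0],
  [0,-0.158,0,0,0,0],
  [0,-0.158,0,0,0,0],
  [0,-0.158,0,0,0,0],
])

```text
t: 5.15
tcp_pos: [0.4896, -0.1731, 0.2301]
tool_rot: [-0.706, 0.04, -0.039, 0.706]
force: [0.1, 0.1, -0.6]
finger_gap: 0.317
```

```bash
python3 - <<'E'
from h import *
pic('side','s3',(230,100,380,300),3)
go(W(-.012,-.093,.231),a=CY)
E
```

```text
tcp [ 0.4895 -0.1731  0.2299] delta [ 0.0121 -0.0009  0.2791] [-0.001   0.0002 -0.0022]
```

View pics/s3.png

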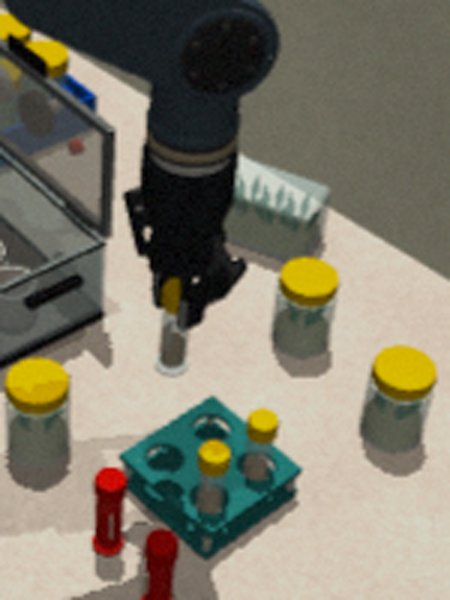

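play_rows([
  [0.001,0,0.012,0,0,0],
  [0.002,0,0.04,0,0,0],
  [0.004,0,0.075,0,0,0],
  [0.005,0,0.11,0,0,0],
  [0.006,0,0.145,0,0,0],
  [0.008,0,0.18,0,0,0],
  [0.01,0,0.215,0,0,0],
  [0.011,0,0.245,0,0,0],
  [0.012,0,0.268,0,0,0],
  [0.012,0,0.277,0,0,0],
  [0.012,0,0.279,0,0,0],
  [0.012,0,0.279,0,0,0],
])

```text
t: 6.4
tcp_pos: [0.5329, 0.1023, 0.2305]
tool_rot: [0.706, -0.04, 0.039, -0.706]
force: [-1.2, 0.1, -1.0]
finger_gap: 0.318
```

play_rows([
  [0,0,0,0,0,0],
  [0,0,0,0,0,0],
])

```text
t: 6.6
tcp_pos: [0.5333, 0.1014, 0.2309]
tool_rot: [0.706, -0.04, 0.04, -0.706]
force: [0.6, 0.7, -0.8]
finger_gap: 0.319
```

```bash
python3 - <<'E'
from h import *
pic('side','s4',(150,80,300,230),4);pic('top','t4',(152,140,272,240),6)
go(W(-.012,-.093,.074),a=CY)
im=cv2.imread('pics/s4_raw.png');[print(*t) for t in blobs(im,(20,100,70),(35,255,255),(255,140,400,270),8)]
E
```

```text
tcp [0.5334 0.1016 0.231 ] delta [-0.0008  0.157   0.0013] [ 0.0001 -0.0013  0.    ]
[332.4 193.2] [323, 185, 20, 18, 279]
[364.3 223.9] [354, 215, 22, 19, 325]
[317.1 241.6] [312, 236, 11, 12, 100]
[300.9 252.2] [296, 246, 11, 13, 107]
```

View pics/s4.png

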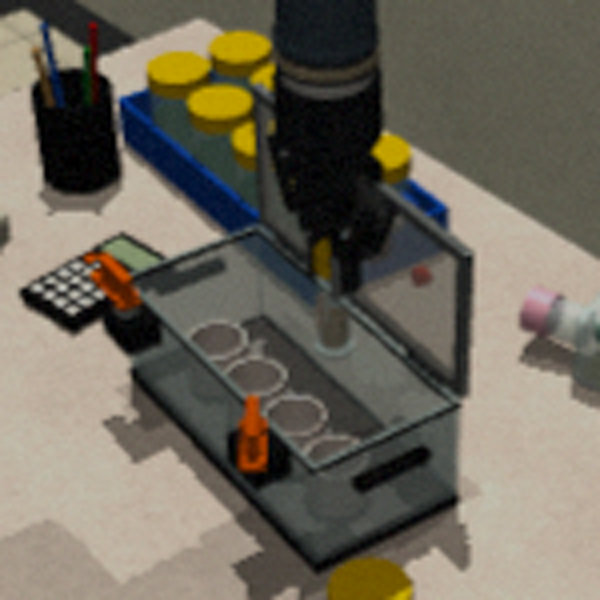

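View pics/t4.png

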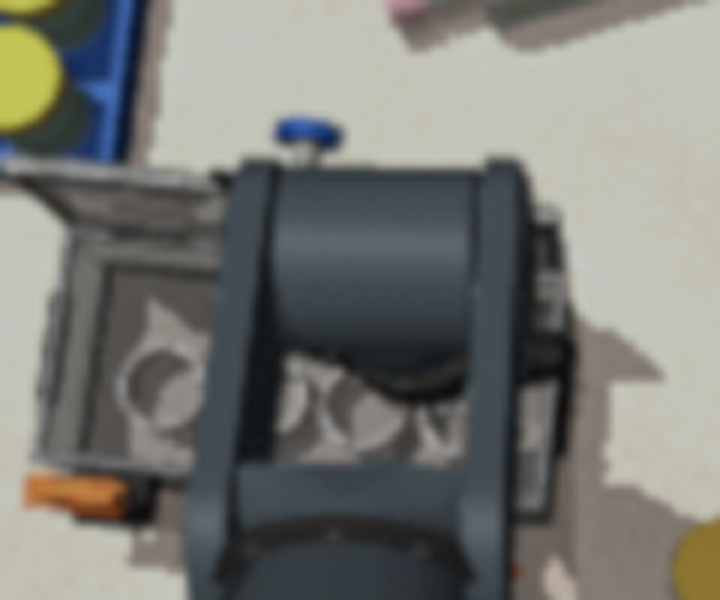

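```bash
python3 - <<'E'
from h import *
print('foot',onz('side',(150+335/4,80+343/4),.168))
def cf(p):
    d=np.array(p[:2])-C;return (d@[np.cos(TH),np.sin(TH)],d@[-np.sin(TH),np.cos(TH)])
# lid top corners (top img 8x)
for uv in [(152+8/8,160+58/8),(152+745/8,160+125/8)]:
  for z in(.24,.252): print('lidtop',z,cf(onz('top',uv,z)))
for uv in [(165+247/5,100+12/5),(165+512/5,100+215/5)]:
  for z in(.24,.252): print('lidtopS',z,cf(onz('side',uv,z)))
for z in(.35,.4,.45,.5): print('yoke',z,onz('top',(152+480/6,140+160/6),z).round(3))
E
```

```text
foot [0.53628583 0.10218985 0.168     ]
lidtop 0.24 (np.float64(0.07560183037838801), np.float64(0.15048589840184853))
lidtop 0.252 (np.float64(0.07293051091263264), np.float64(0.1466875233770238))
lidtop 0.24 (np.float64(0.07720814305258468), np.float64(-0.14864411484737952))
lidtop 0.252 (np.float64(0.0745199843633773), np.float64(-0.14930666381838695))
lidtopS 0.24 (np.float64(0.0800835668579703), np.float64(0.15321018468456676))
lidtopS 0.252 (np.float64(0.06973766900075844), np.float64(0.13551181151144204))
lidtopS 0.24 (np.float64(0.08578329576177285), np.float64(-0.1363274158574269))
lidtopS 0.252 (np.float64(0.07535000697445818), np.float64(-0.14958646206638954))
yoke 0.35 [0.617 0.073 0.35 ]
yoke 0.4 [0.605 0.069 0.4  ]
yoke 0.45 [0.592 0.066 0.45 ]
yoke 0.5 [0.579 0.063 0.5  ]
```

play_rows([
  [-0.0008,0.01,0.0013,0,0,0],
  [-0.0008,0.035,0.0013,0,0,0],
  [-0.0008,0.065,0.0013,0,0,0],
  [-0.0008,0.09,0.0013,0,0,0],
  [-0.0008,0.11,0.0013,0,0,0],
  [-0.0008,0.125,0.0013,0,0,0],
  [-0.0008,0.138,0.0013,0,0,0],
  [-0.0008,0.147,0.0013,0,0,0],
  [-0.0008,0.153,0.0013,0,0,0],
  [-0.0008,0.156,0.0013,0,0,0],
  [-0.0008,0.157,0.0013,0,0,0],
  [-0.0008,0.157,0.0013,0,0,0],
])

```text
t: 7.9
tcp_pos: [0.533, 0.1038, 0.0743]
tool_rot: [-0.706, 0.039, -0.04, 0.706]
force: [0.1, 0.1, -0.8]
finger_gap: 0.315
```

```bash
python3 - <<'E'
from h import *
pic('side','s5',(150,80,300,230),4);print(sense()['tcp_pos'],sense()['force'])
E
```

```text
[0.53305049 0.10383152 0.07439818] [-0.51220773 -0.1133282   0.33220631]
```

View pics/s5.png

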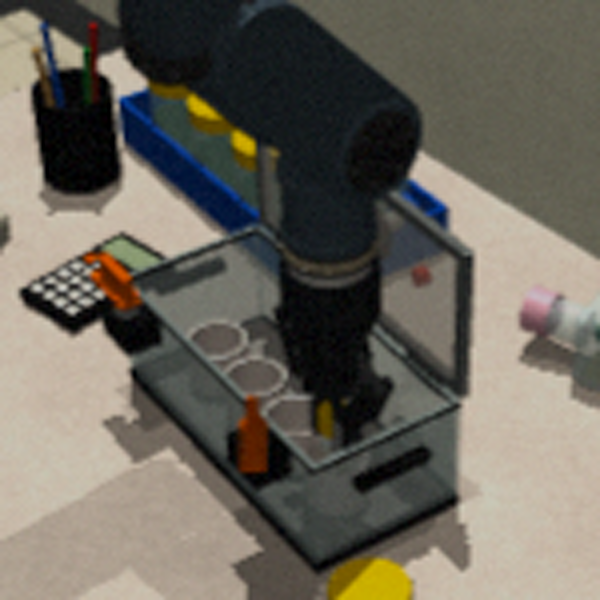

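play_rows([
  [0,0.0008,0,0,0,0],
  [0,0.0015,0,0,0,0],
  [0,0.0015,0,0,0,0],
])

```text
t: 8.25
tcp_pos: [0.533, 0.1039, 0.0728]
tool_rot: [-0.706, 0.039, -0.04, 0.706]
force: [-0.1, 0.9, 1.2]
finger_gap: 0.314
```

play_rows([
  [0,0,0,0,0,0],
  [0,0,0,0,0,0],
  [0,0,0,0,0,0],
  [0,0,0,0,0,0],
  [0,0,0,0,0,0],
], gripper=0.045)

```text
t: 8.75
tcp_pos: [0.5326, 0.1038, 0.0723]
tool_rot: [0.706, -0.04, 0.039, -0.706]
force: [-0.1, -0.9, 0.3]
finger_gap: 0.525
```

play_rows([
  [0,-0.005,0,0,0,0],
  [0,-0.015,0,0,0,0],
  [0,-0.03,0,0,0,0],
  [0,-0.06,0,0,0,0],
  [0,-0.09,0,0,0,0],
  [0,-0.12,0,0,0,0],
  [0,-0.145,0,0,0,0],
  [0,-0.157,0,0,0,0],
  [0,-0.157,0,0,0,0],
])

```text
t: 9.65
tcp_pos: [0.5338, 0.1039, 0.2316]
tool_rot: [-0.706, 0.038, -0.041, 0.706]
force: [0.9, -0.5, 1.1]
finger_gap: 0.526
```

```bash
python3 - <<'E'
from h import *
pic('side','s6',(150,80,300,230),4)
im=cv2.imread('pics/s6_raw.png');B=blobs(im,(20,100,70),(35,255,255),(215,140,400,290),8);[print(*t,onz('side',t[0],.095).round(4)) for t in B]
go((.488,-.2345,.23),a=CY)
E
```

```text
[232.9 184. ] [228, 179, 11, 11, 88] [0.5326 0.1043 0.095 ]
[332.5 193.2] [323, 185, 20, 18, 277] [ 0.7366 -0.1349  0.095 ]
[364.3 223.9] [354, 215, 22, 19, 325] [ 0.7034 -0.2839  0.095 ]
[241.8 228.2] [231, 219, 22, 20, 339] [ 0.4269 -0.0603  0.095 ]
[317.1 241.6] [312, 236, 11, 12, 100] [ 0.5493 -0.2383  0.095 ]
[300.9 252.2] [296, 246, 11, 13, 105] [ 0.4876 -0.2347  0.095 ]
tcp [0.5327 0.1038 0.23  ] delta [-0.0067 -0.     -0.3412] [-0.0001  0.0003  0.0014]
```

View pics/s6.png

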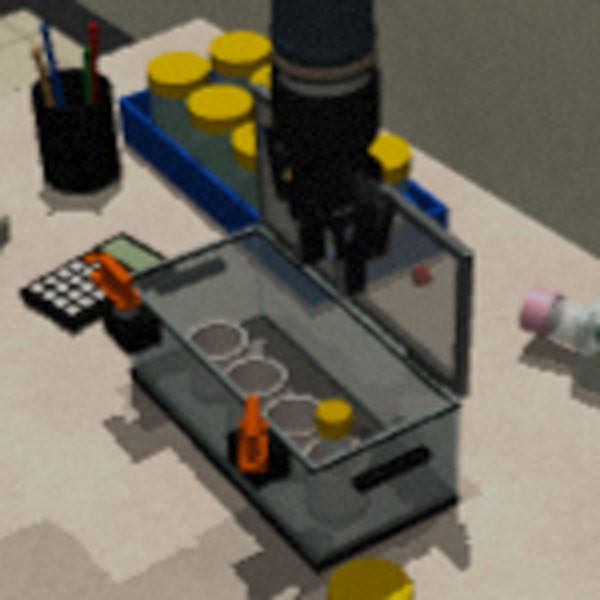

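play_rows([
  [0,0,-0.015,0,0,0],
  [-0.001,0,-0.05,0,0,0],
  [-0.002,0,-0.09,0,0,0],
  [-0.003,0,-0.13,0,0,0],
  [-0.003,0,-0.17,0,0,0],
  [-0.004,0,-0.21,0,0,0],
  [-0.005,0,-0.25,0,0,0],
  [-0.006,0,-0.29,0,0,0],
  [-0.007,0,-0.32,0,0,0],
  [-0.007,0.02,-0.337,0,0,0],
  [-0.007,0.04,-0.341,0,0,0],
  [-0.007,0.05,-0.341,0,0,0],
])

```text
t: 10.9
tcp_pos: [0.4852, -0.2349, 0.1763]
tool_rot: [-0.705, 0.042, -0.039, 0.707]
force: [-0.6, 0.5, -0.2]
finger_gap: 0.527
```

play_rows([
  [0,0,0,0,0,0],
  [0,0,0,0,0,0],
])

```text
t: 11.1
tcp_pos: [0.4873, -0.2339, 0.179]
tool_rot: [-0.706, 0.04, -0.039, 0.706]
force: [-0.0, -0.5, -0.3]
finger_gap: 0.527
```

```bash
python3 - <<'E'
from h import *
pic('side','s7',(230,150,380,300),4)
im=cv2.imread('pics/s7_raw.png');B=blobs(im,(20,100,70),(35,255,255),(215,140,400,290),8);[print(*t,onz('side',t[0],.095).round(4)) for t in B]
go((.488,-.2345,.073),a=CY)
E
```

```text
[233. 184.] [228, 179, 11, 11, 92] [0.5328 0.1041 0.095 ]
[332.6 193.2] [324, 185, 19, 18, 269] [ 0.7369 -0.1351  0.095 ]
[364.3 224. ] [354, 215, 22, 19, 323] [ 0.703  -0.2842  0.095 ]
[241.8 227.8] [231, 218, 22, 20, 341] [ 0.428  -0.0591  0.095 ]
[317.  241.4] [313, 236, 10, 12, 102] [ 0.5497 -0.2376  0.095 ]
[300.9 252.3] [296, 246, 11, 13, 110] [ 0.4873 -0.2349  0.095 ]
tcp [ 0.4878 -0.234   0.1796] delta [ 0.0002  0.1066 -0.0005] [0.0001 0.0009 0.0001]
```

View pics/s7.png

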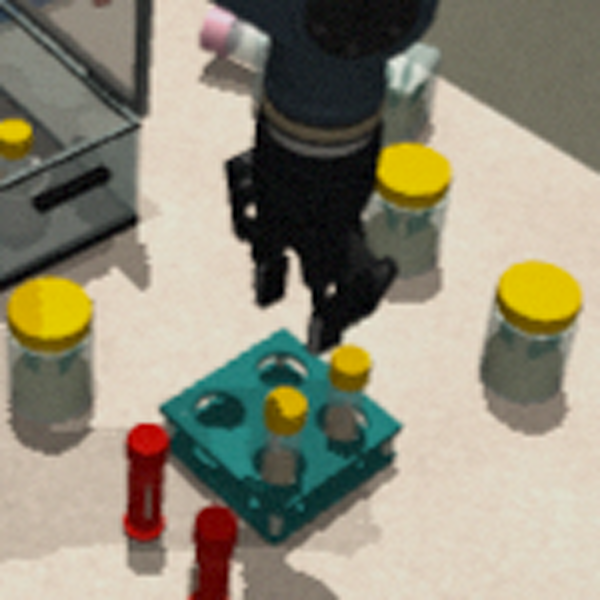

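The rack has not moved. I'll descend, grip and lift.

play_rows([
  [0,0.01,0,0,0,0],
  [0,0.03,0,0,0,0],
  [0,0.055,0,0,0,0],
  [0,0.08,0,0,0,0],
  [0,0.098,0,0,0,0],
  [0,0.105,0,0,0,0],
  [0,0.1065,0,0,0,0],
  [0,0.1065,0,0,0,0],
])

```text
t: 11.95
tcp_pos: [0.4882, -0.2344, 0.0734]
tool_rot: [0.706, -0.039, 0.04, -0.706]
force: [0.0, -0.3, -0.6]
finger_gap: 0.529
```

play_rows([
  [0,0,0,0,0,0],
  [0,0,0,0,0,0],
  [0,0,0,0,0,0],
  [0,0,0,0,0,0],
  [0,0,0,0,0,0],
  [0,0,0,0,0,0],
], gripper=0.01)

```text
t: 12.55
tcp_pos: [0.4884, -0.2346, 0.0739]
tool_rot: [0.706, -0.039, 0.04, -0.706]
force: [-0.0, 1.0, 4.9]
finger_gap: 0.316
```

play_rows([
  [0,-0.002,0,0,0,0],
  [0,-0.01,0,0,0,0],
  [0,-0.03,0,0,0,0],
  [0,-0.055,0,0,0,0],
  [0,-0.085,0,0,0,0],
  [0,-0.115,0,0,0,0],
  [0,-0.14,0,0,0,0],
  [0,-0.153,0,0,0,0],
  [0,-0.158,0,0,0,0],
  [0,-0.158,0,0,0,0],
  [0,-0.158,0,0,0,0],
])

```text
t: 13.65
tcp_pos: [0.4871, -0.2339, 0.2301]
tool_rot: [-0.706, 0.04, -0.039, 0.706]
force: [0.1, 0.1, -0.8]
finger_gap: 0.315
```

```bash
python3 - <<'E'
from h import *
pic('side','s8',(230,100,380,300),3)
go(W(-.012,-.031,.231),a=CY)
E
```

```text
tcp [ 0.487  -0.2338  0.2298] delta [ 0.0078 -0.0007  0.4017] [-0.0013  0.0001 -0.0021]
```

View pics/s8.png

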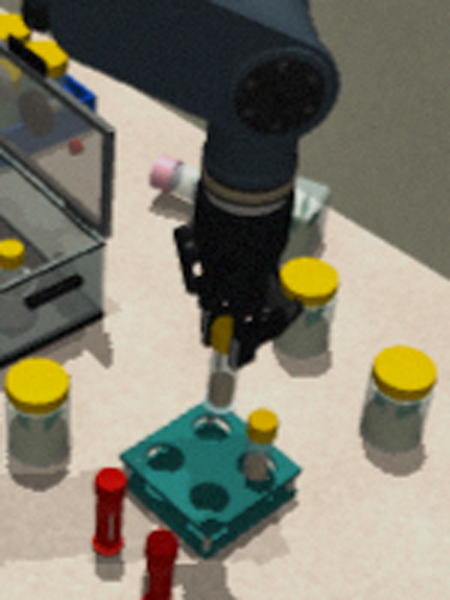

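play_rows([
  [0,0,0.015,0,0,0],
  [0.001,0,0.05,0,0,0],
  [0.002,0,0.09,0,0,0],
  [0.003,0,0.13,0,0,0],
  [0.003,0,0.17,0,0,0],
  [0.004,0,0.21,0,0,0],
  [0.005,0,0.25,0,0,0],
  [0.006,0,0.29,0,0,0],
  [0.007,0,0.33,0,0,0],
  [0.007,0,0.365,0,0,0],
  [0.008,0,0.39,0,0,0],
  [0.008,0,0.402,0,0,0],
])

```text
t: 14.9
tcp_pos: [0.5394, 0.1673, 0.2301]
tool_rot: [-0.706, 0.039, -0.038, 0.706]
force: [-0.3, -0.5, -0.6]
finger_gap: 0.319
```

play_rows([
  [0,0,0,0,0,0],
  [0,0,0,0,0,0],
  [0,0,0,0,0,0],
])

```text
t: 15.2
tcp_pos: [0.5402, 0.1632, 0.2307]
tool_rot: [0.706, -0.04, 0.04, -0.706]
force: [-0.2, 0.4, -0.6]
finger_gap: 0.314
```

```bash
python3 - <<'E'
from h import *
pic('side','s9',(150,80,300,230),4)
go(W(-.012,-.031,.0745),a=CY)
E
```

```text
tcp [0.5403 0.1631 0.2308] delta [-0.0008  0.1563  0.0015] [ 0.0004 -0.0016 -0.0006]
```

View pics/s9.png

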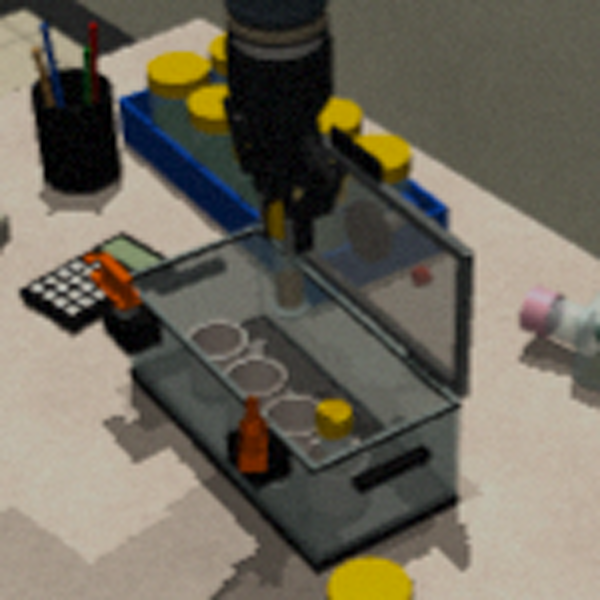

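play_rows([
  [-0.0008,0.01,0.0013,0,0,0],
  [-0.0008,0.035,0.0013,0,0,0],
  [-0.0008,0.065,0.0013,0,0,0],
  [-0.0008,0.09,0.0013,0,0,0],
  [-0.0008,0.11,0.0013,0,0,0],
  [-0.0008,0.125,0.0013,0,0,0],
  [-0.0008,0.138,0.0013,0,0,0],
  [-0.0008,0.147,0.0013,0,0,0],
  [-0.0008,0.153,0.0013,0,0,0],
  [-0.0008,0.156,0.0013,0,0,0],
  [-0.0008,0.158,0.0013,0,0,0],
  [-0.0008,0.158,0.0013,0,0,0],
])

```text
t: 16.45
tcp_pos: [0.5403, 0.1658, 0.0733]
tool_rot: [-0.706, 0.039, -0.04, 0.706]
force: [-1.1, 0.4, -1.0]
finger_gap: 0.316
```

play_rows([
  [0,0,0,0,0,0],
  [0,0,0,0,0,0],
  [0,0,0,0,0,0],
  [0,0,0,0,0,0],
  [0,0,0,0,0,0],
], gripper=0.045)

```text
t: 16.95
tcp_pos: [0.5398, 0.1657, 0.073]
tool_rot: [-0.706, 0.039, -0.04, 0.706]
force: [0.0, 0.2, -0.5]
finger_gap: 0.528
```

play_rows([
  [0,-0.005,0,0,0,0],
  [0,-0.015,0,0,0,0],
  [0,-0.03,0,0,0,0],
  [0,-0.06,0,0,0,0],
  [0,-0.09,0,0,0,0],
  [0,-0.12,0,0,0,0],
  [0,-0.145,0,0,0,0],
  [0,-0.157,0,0,0,0],
  [0,-0.157,0,0,0,0],
])

```text
t: 17.85
tcp_pos: [0.5409, 0.1659, 0.2322]
tool_rot: [-0.706, 0.038, -0.041, 0.706]
force: [0.5, -0.9, -0.2]
finger_gap: 0.525
```

```bash
python3 - <<'E'
from h import *
pic('side','s10',(150,80,300,230),4)
im=cv2.imread('pics/s10_raw.png');B=blobs(im,(20,100,70),(35,255,255),(200,140,400,290),8);[print(*t,onz('side',t[0],.095).round(4)) for t in B]
go((.55,-.238,.23),a=CY)
E
```

```text
[222.3 173.9] [218, 169, 10, 11, 86] [0.5393 0.1656 0.095 ]
[232.9 184.1] [229, 179, 9, 11, 84] [0.5323 0.1039 0.095 ]
[332.4 193.3] [323, 185, 20, 18, 278] [ 0.736 -0.135  0.095]
[364.3 224. ] [354, 215, 22, 19, 325] [ 0.703  -0.2842  0.095 ]
[241.8 227.9] [231, 218, 22, 21, 346] [ 0.4277 -0.0594  0.095 ]
[317.1 241.6] [312, 236, 11, 12, 100] [ 0.5493 -0.2383  0.095 ]
tcp [0.5399 0.1657 0.2305] delta [ 0.055   0.0005 -0.4001] [-0.0003  0.0003  0.0014]
```

View pics/s10.png

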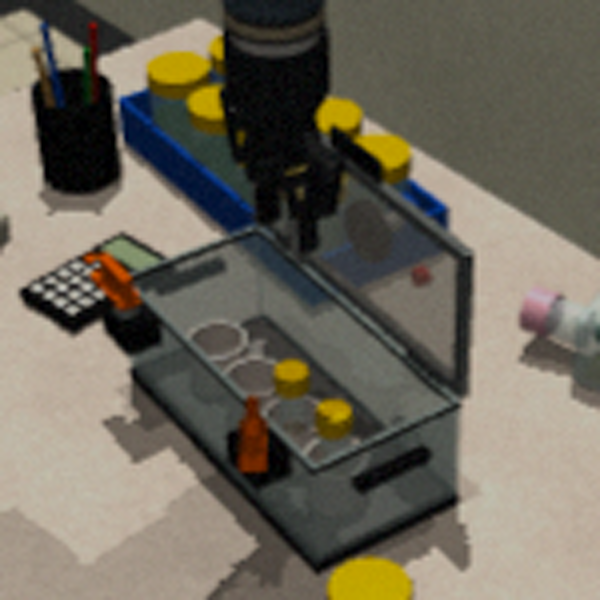

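Two tubes are in, standing upright in cups 2 and 3. On to the third tube.

play_rows([
  [0.002,0,-0.015,0,0,0],
  [0.007,0,-0.05,0,0,0],
  [0.012,0,-0.09,0,0,0],
  [0.018,0,-0.13,0,0,0],
  [0.023,0,-0.17,0,0,0],
  [0.029,0,-0.21,0,0,0],
  [0.034,0,-0.25,0,0,0],
  [0.04,0,-0.29,0,0,0],
  [0.045,0,-0.33,0,0,0],
  [0.05,0,-0.365,0,0,0],
  [0.054,0.01,-0.39,0,0,0],
  [0.055,0.03,-0.4,0,0,0],
])

```text
t: 19.1
tcp_pos: [0.5496, -0.2423, 0.1991]
tool_rot: [0.707, -0.04, 0.041, -0.705]
force: [-1.4, -0.5, 0.6]
finger_gap: 0.526
```

play_rows([
  [0,0.01,0,0,0,0],
  [0,0.02,0,0,0,0],
  [0,0.02,0,0,0,0],
])

```text
t: 19.4
tcp_pos: [0.5483, -0.2365, 0.1777]
tool_rot: [-0.705, 0.041, -0.038, 0.707]
force: [-0.5, -0.2, 0.2]
finger_gap: 0.53
```

```bash
python3 - <<'E'
from h import *
pic('side','s11',(230,150,380,300),4)
im=cv2.imread('pics/s11_raw.png');B=blobs(im,(20,100,70),(35,255,255),(200,140,400,290),8);[print(*t,onz('side',t[0],.095).round(4)) for t in B]
go((.5495,-.238,.073),a=CY)
E
```

```text
[222.4 173.9] [218, 169, 10, 11, 88] [0.5395 0.1654 0.095 ]
[233.1 184.1] [228, 179, 11, 11, 92] [0.5327 0.1035 0.095 ]
[340.  193.9] [338, 189, 5, 12, 43] [ 0.7517 -0.1527  0.095 ]
[364.3 224. ] [354, 215, 22, 19, 324] [ 0.703  -0.2842  0.095 ]
[241.8 227.9] [231, 219, 22, 20, 341] [ 0.4277 -0.0594  0.095 ]
[317.1 241.6] [312, 236, 11, 12, 100] [ 0.5493 -0.2383  0.095 ]
tcp [ 0.5491 -0.2367  0.1789] delta [ 0.0008  0.1059 -0.0014] [-0.0014  0.0012 -0.0026]
```

View pics/s11.png

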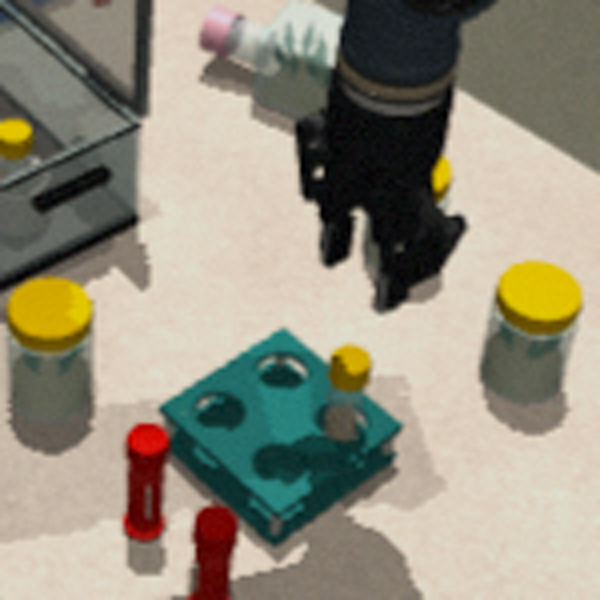

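play_rows([
  [0.0005,0.01,-0.001,0,0,0],
  [0.0005,0.03,-0.001,0,0,0],
  [0.0005,0.055,-0.001,0,0,0],
  [0.0005,0.08,-0.001,0,0,0],
  [0.0005,0.098,-0.001,0,0,0],
  [0.0005,0.105,-0.001,0,0,0],
  [0.0005,0.106,-0.001,0,0,0],
  [0.0005,0.106,-0.001,0,0,0],
])

```text
t: 20.25
tcp_pos: [0.5509, -0.2391, 0.0746]
tool_rot: [0.706, -0.039, 0.04, -0.706]
force: [0.2, 0.1, 0.2]
finger_gap: 0.528
```

play_rows([
  [0,0,0,0,0,0],
  [0,0,0,0,0,0],
  [0,0,0,0,0,0],
  [0,0,0,0,0,0],
  [0,0,0,0,0,0],
  [0,0,0,0,0,0],
], gripper=0.01)

```text
t: 20.85
tcp_pos: [0.551, -0.2393, 0.0751]
tool_rot: [0.706, -0.039, 0.04, -0.706]
force: [-0.0, 1.7, 6.3]
finger_gap: 0.317
```

play_rows([
  [0,-0.002,0,0,0,0],
  [0,-0.01,0,0,0,0],
  [0,-0.03,0,0,0,0],
  [0,-0.055,0,0,0,0],
  [0,-0.085,0,0,0,0],
  [0,-0.115,0,0,0,0],
  [0,-0.14,0,0,0,0],
  [0,-0.153,0,0,0,0],
  [0,-0.158,0,0,0,0],
  [0,-0.158,0,0,0,0],
  [0,-0.158,0,0,0,0],
])

```text
t: 21.95
tcp_pos: [0.5494, -0.2385, 0.2305]
tool_rot: [-0.705, 0.04, -0.039, 0.707]
force: [-0.6, 0.1, -0.8]
finger_gap: 0.315
```

```bash
python3 - <<'E'
from h import *
pic('side','s12',(230,100,380,300),3)
go(W(-.012,.031,.231),a=CY)
E
```

```text
tcp [ 0.5494 -0.2384  0.2303] delta [-5.460e-02  1.000e-04  4.613e-01] [-0.0015  0.0002 -0.003 ]
```

View pics/s12.png

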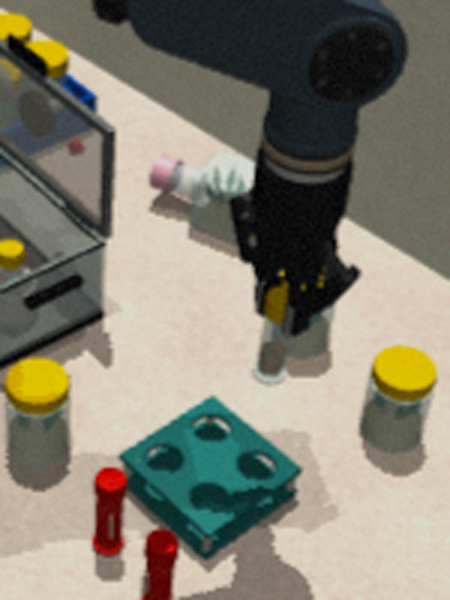

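play_rows([
  [-0.002,0,0.015,0,0,0],
  [-0.006,0,0.05,0,0,0],
  [-0.011,0,0.092,0,0,0],
  [-0.016,0,0.135,0,0,0],
  [-0.021,0,0.178,0,0,0],
  [-0.026,0,0.221,0,0,0],
  [-0.031,0,0.264,0,0,0],
  [-0.036,0,0.307,0,0,0],
  [-0.041,0,0.35,0,0,0],
  [-0.046,0,0.393,0,0,0],
  [-0.051,0,0.43,0,0,0],
  [-0.0546,0,0.455,0,0,0],
])

```text
t: 23.2
tcp_pos: [0.5449, 0.2228, 0.231]
tool_rot: [-0.706, 0.039, -0.038, 0.706]
force: [0.0, 0.1, -0.8]
finger_gap: 0.318
```

play_rows([
  [0,0,0.006,0,0,0],
  [0,0,0.006,0,0,0],
  [0,0,0.006,0,0,0],
  [0,0,0.006,0,0,0],
])

```text
t: 23.6
tcp_pos: [0.5473, 0.224, 0.2317]
tool_rot: [0.706, -0.04, 0.04, -0.706]
force: [-0.0, 0.4, -0.2]
finger_gap: 0.318
```

```bash
python3 - <<'E'
from h import *
pic('side','s13',(150,80,300,230),4)
go(W(-.012,.031,.075),a=CY)
E
```

```text
tcp [0.5475 0.2239 0.2318] delta [-0.0011  0.1568  0.0022] [ 0.0004 -0.0017 -0.0004]
```

View pics/s13.png

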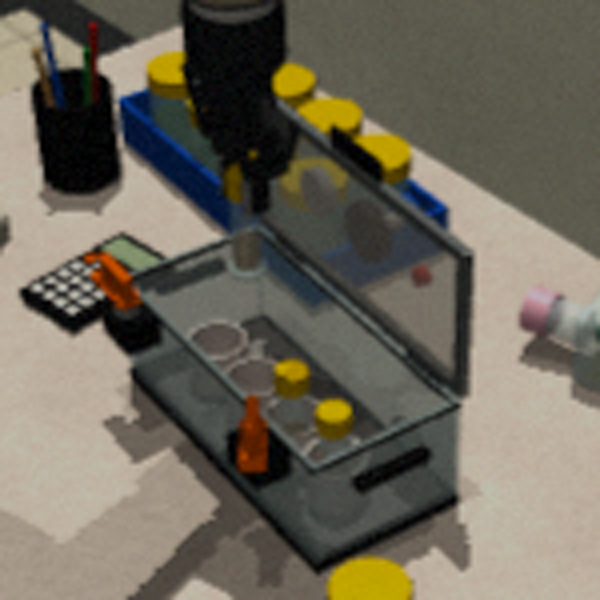

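play_rows([
  [-0.0011,0.01,0.002,0,0,0],
  [-0.0011,0.035,0.002,0,0,0],
  [-0.0011,0.065,0.002,0,0,0],
  [-0.0011,0.09,0.002,0,0,0],
  [-0.0011,0.11,0.002,0,0,0],
  [-0.0011,0.125,0.002,0,0,0],
  [-0.0011,0.138,0.002,0,0,0],
  [-0.0011,0.147,0.002,0,0,0],
  [-0.0011,0.153,0.002,0,0,0],
  [-0.0011,0.156,0.002,0,0,0],
  [-0.0011,0.158,0.002,0,0,0],
  [-0.0011,0.158,0.002,0,0,0],
])

```text
t: 24.85
tcp_pos: [0.5471, 0.2275, 0.0744]
tool_rot: [-0.706, 0.039, -0.04, 0.706]
force: [-0.0, -0.8, 0.0]
finger_gap: 0.317
```

play_rows([
  [0,0,0,0,0,0],
  [0,0,0,0,0,0],
  [0,0,0,0,0,0],
  [0,0,0,0,0,0],
  [0,0,0,0,0,0],
], gripper=0.045)

```text
t: 25.35
tcp_pos: [0.5465, 0.2274, 0.074]
tool_rot: [0.706, -0.039, 0.04, -0.706]
force: [-0.5, -0.2, -0.6]
finger_gap: 0.527
```

play_rows([
  [0,-0.005,0,0,0,0],
  [0,-0.015,0,0,0,0],
  [0,-0.03,0,0,0,0],
  [0,-0.06,0,0,0,0],
  [0,-0.09,0,0,0,0],
  [0,-0.12,0,0,0,0],
  [0,-0.145,0,0,0,0],
  [0,-0.157,0,0,0,0],
  [0,-0.157,0,0,0,0],
  [0,-0.157,0,0,0,0],
])

```text
t: 26.35
tcp_pos: [0.5459, 0.2272, 0.2303]
tool_rot: [0.706, -0.04, 0.039, -0.706]
force: [0.7, 0.5, -0.6]
finger_gap: 0.529
```

```bash
python3 - <<'E'
from h import *
pic('side','s14',(150,80,300,230),4)
im=cv2.imread('pics/s14_raw.png');B=blobs(im,(20,100,70),(35,255,255),(200,140,400,290),8);[print(*t,onz('side',t[0],.095).round(4)) for t in B]
print(sense()['tcp_pos'])
E
```

```text
[211.7 164.4] [207, 160, 10, 10, 77] [0.5443 0.2277 0.095 ]
[222.4 174. ] [218, 169, 10, 11, 84] [0.5392 0.165  0.095 ]
[232.9 184. ] [228, 179, 10, 11, 88] [0.5326 0.1043 0.095 ]
[332.4 193.3] [323, 185, 20, 18, 278] [ 0.736 -0.135  0.095]
[364.3 223.9] [354, 215, 22, 19, 325] [ 0.7034 -0.2839  0.095 ]
[241.8 228. ] [231, 219, 22, 20, 344] [ 0.4275 -0.0597  0.095 ]
[0.54553889 0.22708567 0.22964116]
```

View pics/s14.png

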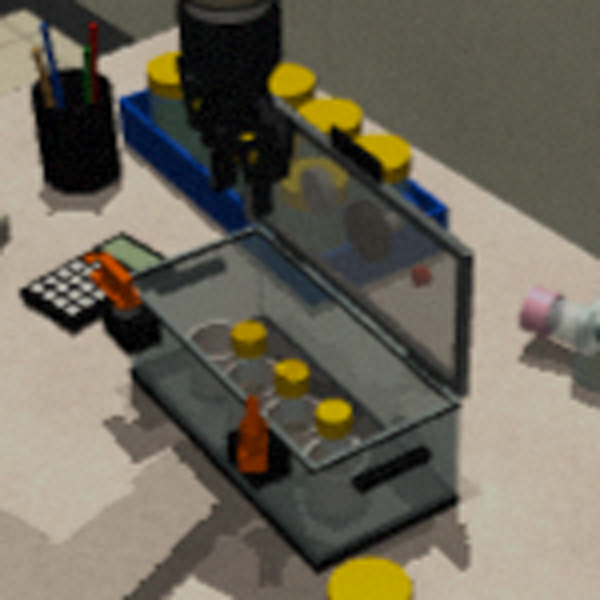

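```bash
python3 - <<'E'
from h import *
go(W(.115,0,.305),a=CY)
E
```

```text
tcp [0.5455 0.2271 0.2296] delta [ 0.1279 -0.0757 -0.0319] [ 0.0009  0.0002 -0.0026]
```

play_rows([
  [0,-0.015,0,0,0,0],
  [0,-0.045,0,0,0,0],
  [0,-0.07,0,0,0,0],
  [0.01,-0.0757,-0.003,0,0,0],
  [0.035,-0.0757,-0.008,0,0,0],
  [0.065,-0.0757,-0.016,0,0,0],
  [0.095,-0.0757,-0.024,0,0,0],
  [0.118,-0.0757,-0.03,0,0,0],
  [0.128,-0.0757,-0.032,0,0,0],
  [0.128,-0.0757,-0.032,0,0,0],
  [0.128,-0.0757,-0.032,0,0,0],
], gripper=0.0)

```text
t: 27.5
tcp_pos: [0.6691, 0.1815, 0.3051]
tool_rot: [0.706, -0.041, 0.038, -0.706]
force: [-1.5, -0.3, -0.3]
finger_gap: -0.001
```

```bash
python3 - <<'E'
from h import *
pic('side','s15',(150,20,300,170),4);pic('top','t15',(152,120,272,220),6)
go(W(.115,0,.237),a=CY)
E
```

```text
tcp [0.6689 0.1819 0.3063] delta [ 0.0005  0.0693 -0.0007] [ 0.0001  0.0011 -0.0016]
```

View pics/s15.png

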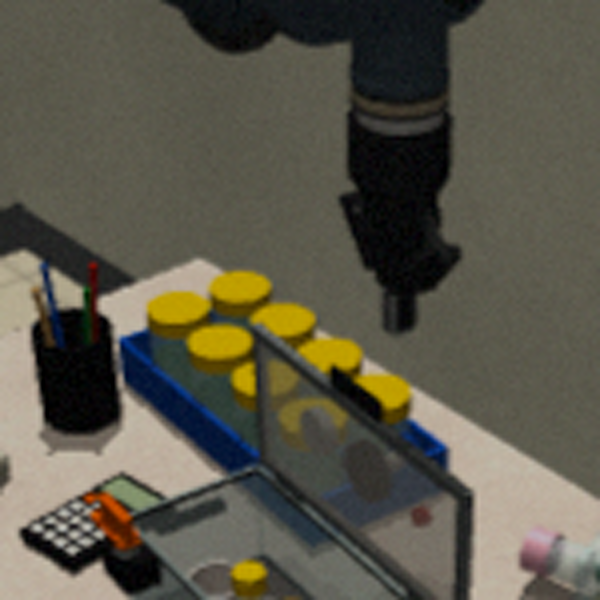

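View pics/t15.png

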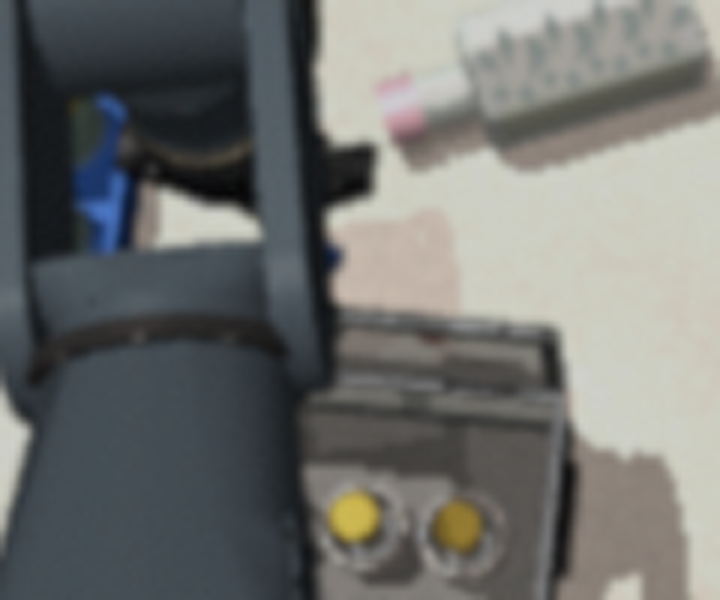

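play_rows([
  [0,0.01,0,0,0,0],
  [0,0.03,0,0,0,0],
  [0,0.05,0,0,0,0],
  [0,0.064,0,0,0,0],
  [0,0.069,0,0,0,0],
  [0,0.069,0,0,0,0],
  [0,0.069,0,0,0,0],
])

```text
t: 28.3
tcp_pos: [0.6707, 0.1814, 0.2384]
tool_rot: [-0.706, 0.039, -0.04, 0.706]
force: [0.8, -0.2, 0.6]
finger_gap: -0.0
```

play_rows([
  [-0.003,0,0,0,0,0],
  [-0.006,0,0,0,0,0],
  [-0.009,0,0,0,0,0],
  [-0.012,0,0,0,0,0],
  [-0.014,0,0,0,0,0],
])

```text
t: 28.8
tcp_pos: [0.6559, 0.183, 0.2378]
tool_rot: [-0.706, 0.039, -0.039, 0.706]
force: [0.9, 0.0, -0.7]
finger_gap: -0.002
```

```bash
python3 - <<'E'
from h import *
pic('side','s16',(150,40,300,190),4);s=sense();print(s['tcp_pos'],s['force'])
E
```

```text
[0.65561733 0.18298006 0.23775082] [-0.24951182  0.08122662 -0.3381939 ]
```

View pics/s16.png

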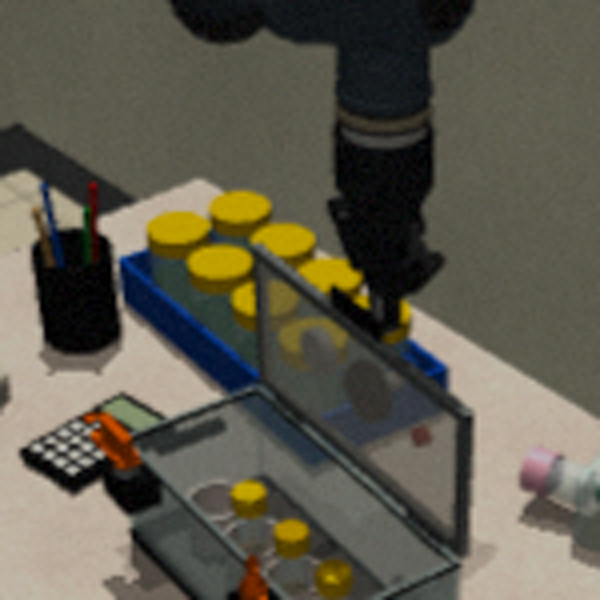

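```bash
cat >> h.py <<'E'
def tocase(p):
    d=np.array(p[:2])-C;return np.array([d@[np.cos(TH),np.sin(TH)],d@[-np.sin(TH),np.cos(TH)],p[2]])
def lidpt(phi,r=.125,h=.012):
    return np.array([.07-r*np.cos(phi)+.008*np.sin(phi)+h, .1125+r*np.sin(phi)+.008*np.cos(phi)])
E
python3 - <<'E'
from h import *
p=tocase(sense()['tcp_pos']);print(p)
for f in np.arange(1.65,-.01,-.1):
    q=lidpt(f);print(round(f,2),q.round(4),'dx %.4f dy %.4f'%(q[0]-p[0],p[2]-q[1]))
E
```

```text
[0.10121857 0.0002947  0.23775082]
1.65 [0.0999 0.2365] dx -0.0014 dy 0.0013
1.55 [0.0874 0.2376] dx -0.0138 dy 0.0001
1.45 [0.0749 0.2376] dx -0.0263 dy 0.0002
1.35 [0.0624 0.2362] dx -0.0388 dy 0.0015
1.25 [0.0502 0.2336] dx -0.0510 dy 0.0041
1.15 [0.0382 0.2299] dx -0.0630 dy 0.0079
1.05 [0.0267 0.2249] dx -0.0745 dy 0.0128
0.95 [0.0158 0.2188] dx -0.0854 dy 0.0189
0.85 [0.0055 0.2117] dx -0.0957 dy 0.0261
0.75 [-0.004   0.2036] dx -0.1052 dy 0.0342
0.65 [-0.0127  0.1945] dx -0.1139 dy 0.0432
0.55 [-0.0204  0.1847] dx -0.1216 dy 0.0531
0.45 [-0.0271  0.1741] dx -0.1283 dy 0.0637
0.35 [-0.0327  0.1629] dx -0.1339 dy 0.0749
0.25 [-0.0371  0.1512] dx -0.1384 dy 0.0866
0.15 [-0.0404  0.1391] dx -0.1416 dy 0.0987
0.05 [-0.0424  0.1267] dx -0.1437 dy 0.1110
```

play_rows([
  [-0.004,0,0,0,0,0],
  [-0.009,0,0,0,0,0],
  [-0.014,0,0,0,0,0],
  [-0.02,0,0,0,0,0],
  [-0.026,0,0,0,0,0],
  [-0.032,0.001,0,0,0,0],
  [-0.039,0.0015,0,0,0,0],
  [-0.045,0.003,0,0,0,0],
  [-0.051,0.004,0,0,0,0],
])

```text
t: 29.75
tcp_pos: [0.6051, 0.1886, 0.2338]
tool_rot: [0.706, -0.039, 0.04, -0.706]
force: [4.4, -1.0, -1.4]
finger_gap: -0.0
```

```bash
python3 - <<'E'
from h import *
pic('side','s17',(150,40,300,190),4);s=sense();print(tocase(s['tcp_pos']),s['force'])
E
```

```text
[4.89452630e-02 1.50260345e-04 2.33368265e-01] [ 0.97769576 -0.61187606 -0.51971996]
```

View pics/s17.png

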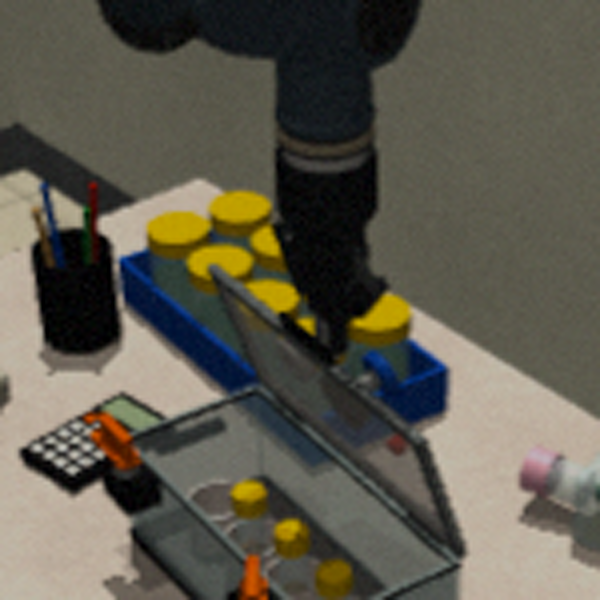

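play_rows([
  [-0.006,0.002,0,0,0,0],
  [-0.012,0.004,0,0,0,0],
  [-0.018,0.006,0,0,0,0],
  [-0.0235,0.009,0,0,0,0],
  [-0.029,0.012,0,0,0,0],
  [-0.0345,0.015,0,0,0,0],
  [-0.04,0.018,0,0,0,0],
  [-0.0447,0.022,0,0,0,0],
  [-0.0495,0.026,0,0,0,0],
  [-0.0542,0.03,0,0,0,0],
  [-0.0585,0.0345,0,0,0,0],
  [-0.063,0.039,0,0,0,0],
])

```text
t: 31.0
tcp_pos: [0.5424, 0.1956, 0.1941]
tool_rot: [-0.706, 0.04, -0.039, 0.706]
force: [1.5, -0.6, 1.6]
finger_gap: -0.002
```

```bash
python3 - <<'E'
from h import *
pic('side','s18',(150,60,300,210),4);s=sense();p=tocase(s['tcp_pos']);print(p,s['force'])
for f in np.arange(.65,-.01,-.05):
    q=lidpt(f);print(round(f,2),'dx %.4f dy %.4f'%(q[0]-p[0],p[2]-q[1]))
E
```

```text
[-1.38605644e-02  1.26671475e-04  1.93259835e-01] [-0.01435669  0.58102966  0.55150669]
0.65 dx 0.0012 dy -0.0013
0.6 dx -0.0028 dy 0.0036
0.55 dx -0.0065 dy 0.0086
0.5 dx -0.0100 dy 0.0138
0.45 dx -0.0132 dy 0.0192
0.4 dx -0.0162 dy 0.0247
0.35 dx -0.0188 dy 0.0304
0.3 dx -0.0212 dy 0.0362
0.25 dx -0.0233 dy 0.0421
0.2 dx -0.0251 dy 0.0481
0.15 dx -0.0265 dy 0.0542
0.1 dx -0.0277 dy 0.0603
0.05 dx -0.0286 dy 0.0665
-0.0 dx -0.0291 dy 0.0728
```

View pics/s18.png

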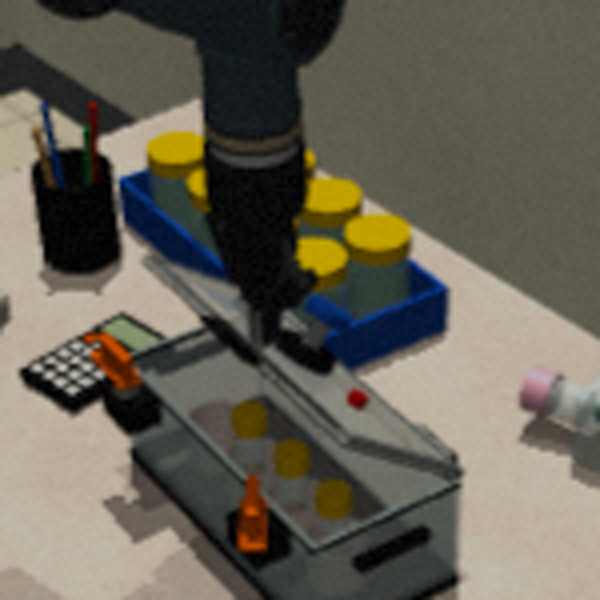

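play_rows([
  [-0.003,0.0036,0,0,0,0],
  [-0.0065,0.0086,0,0,0,0],
  [-0.01,0.0138,0,0,0,0],
  [-0.0135,0.0192,0,0,0,0],
  [-0.017,0.0247,0,0,0,0],
  [-0.02,0.0304,0,0,0,0],
  [-0.0228,0.0362,0,0,0,0],
  [-0.0253,0.042,0,0,0,0],
  [-0.0275,0.048,0,0,0,0],
  [-0.0295,0.054,0,0,0,0],
  [-0.031,0.058,0,0,0,0],
  [-0.032,0.06,0,0,0,0],
])

```text
t: 32.25
tcp_pos: [0.5106, 0.1991, 0.134]
tool_rot: [0.706, -0.04, 0.039, -0.706]
force: [1.1, -0.7, 0.8]
finger_gap: 0.001
```

play_rows([
  [0,0.002,0,0,0,0],
  [0,0.004,0,0,0,0],
  [0,0.006,0,0,0,0],
  [0,0.008,0,0,0,0],
  [0,0.0095,0,0,0,0],
  [0,0.011,0,0,0,0],
])

```text
t: 32.85
tcp_pos: [0.511, 0.1991, 0.1235]
tool_rot: [0.706, -0.04, 0.039, -0.706]
force: [-1.1, -0.8, 1.1]
finger_gap: -0.001
```

```bash
python3 - <<'E'
from h import *
pic('side','s19',(150,60,300,210),4);s=sense();p=tocase(s['tcp_pos']);print(p,s['force'])
E
```

```text
[-0.04427575  0.00017334  0.12327205] [-0.77558798  0.92072806  0.20537264]
```

View pics/s19.png

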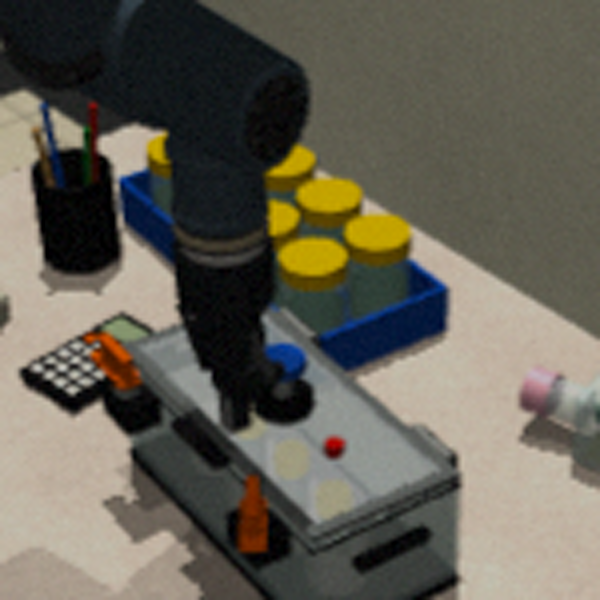

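play_rows([
  [0,0.001,0,0,0,0],
  [0,0.002,0,0,0,0],
  [0,0.003,0,0,0,0],
  [0,0.003,0,0,0,0],
])

```text
t: 33.3
tcp_pos: [0.5114, 0.1991, 0.1206]
tool_rot: [-0.706, 0.039, -0.04, 0.706]
force: [-0.5, -0.0, 0.3]
finger_gap: -0.004
```

play_rows([
  [0,0.001,0,0,0,0],
  [0,0.001,0,0,0,0],
  [0,0.001,0,0,0,0],
])

```text
t: 33.6
tcp_pos: [0.5114, 0.1991, 0.1205]
tool_rot: [-0.706, 0.039, -0.04, 0.706]
force: [-2.7, 0.1, 7.3]
finger_gap: 0.003
```

play_rows([
  [0,0.0005,0,0,0,0],
  [0,0.001,0,0,0,0],
  [0,0.001,0,0,0,0],
  [0,0.001,0,0,0,0],
])

```text
t: 34.0
tcp_pos: [0.5114, 0.1991, 0.1204]
tool_rot: [-0.706, 0.039, -0.04, 0.706]
force: [-3.7, 0.3, 13.1]
finger_gap: 0.001
```

play_rows([
  [0,-0.01,0,0,0,0],
  [-0.005,-0.03,0,0,0,0],
  [-0.02,-0.06,0,0,0,0],
  [-0.03,-0.09,0,0,0,0],
  [-0.04,-0.115,0,0,0,0],
  [-0.04,-0.13,0,0,0,0],
  [-0.04,-0.13,0,0,0,0],
])

```text
t: 34.7
tcp_pos: [0.4731, 0.204, 0.2512]
tool_rot: [-0.705, 0.037, -0.042, 0.707]
force: [-0.0, 0.3, 0.5]
finger_gap: 0.002
```

```bash
python3 - <<'E'
from h import *
pic('side','s20',(150,100,300,250),4);pic('top','t20',(152,150,252,250),6)
T=cv2.imread('pics/t20_raw.png');S=cv2.imread('pics/s20_raw.png')
for n,im in(('top',T),('side',S)):
    print(n);[print(*t) for t in blobs(im,(4,150,70),(16,255,255),(150,90,260,260),8)]
s=sense();print(tocase(s['tcp_pos']))
for P in [(-.09,.1,.153),(-.09,-.1,.153)]: print(proj('top',W(*P)),proj('side',W(*P)))
E
```

```text
top
[230.  230.7] [223, 225, 15, 13, 91]
side
[178.  149.7] [171, 143, 15, 15, 109]
[212.9 188.9] [210, 179, 7, 19, 116]
[-8.39192765e-02  1.86397007e-04  2.48566280e-01]
[[167.73685103 222.30708599]] [[179.9262406  148.06217474]]
[[226.48223869 228.07839055]] [[212.39413408 180.53087874]]
```

View pics/s20.png

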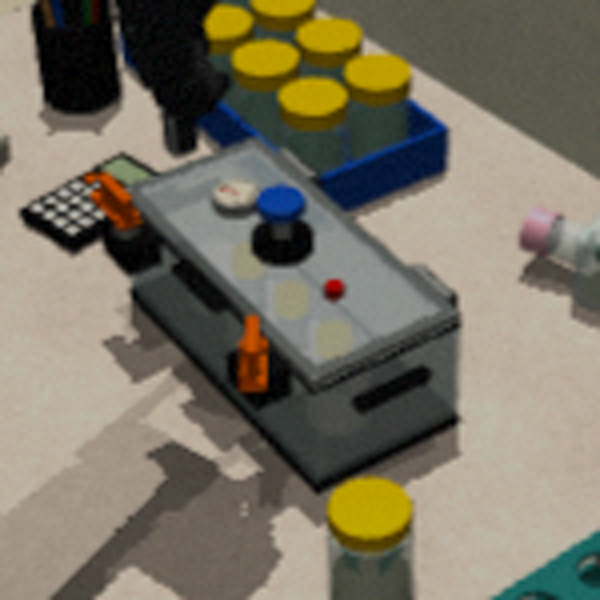

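View pics/t20.png

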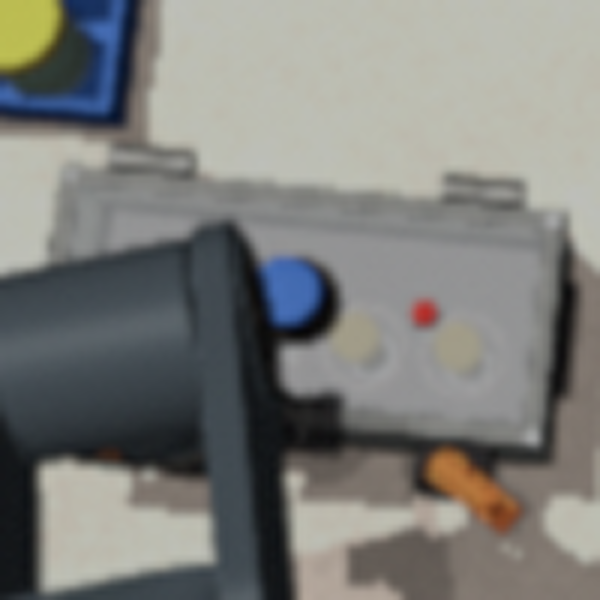

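```bash
python3 - <<'E'
from h import *
for n,uv in [('top',(164.6,222.)),('top',(230,230.7)),('side',(178,149.7)),('side',(212.9,188.9))]:
    for z in(.142,.15):
        p=tocase(onz(n,uv,z));pin=np.array([-.09,.1*np.sign(p[1])]);d=p[:2]-pin
        print(n,z,d.round(4),'val',(np.arctan2(d[1],d[0])*np.sign(p[1])).round(3)%(2*np.pi))
for n,f in(('top','top0'),('side','s20_raw')):
    im=cv2.imread(f'pics/{f}.png');hsv=cv2.cvtColor(im,cv2.COLOR_BGR2HSV);m=cv2.inRange(hsv,(3,140,60),(17,255,255))
    for x0,x1 in((150,190),(205,245)):
        k=m.copy();k[:,:x0]=0;k[:,x1:]=0;k[:130]=0;k[240:]=0
        pts=np.argwhere(k)[:,::-1].astype(np.float32)
        vx,vy,cx,cy=cv2.fitLine(pts,cv2.DIST_L2,0,.01,.01).ravel()
        a=tocase(onz(n,(cx-6*vx,cy-6*vy),.145));b=tocase(onz(n,(cx+6*vx,cy+6*vy),.145));d=(b-a)[:2]
        print(n,len(pts),'line case dir',np.degrees(np.arctan2(d[1],d[0])).round(1),'mid',((a+b)/2).round(4))
print(sense()['q'].round(3))
E
```

```text
top 0.142 [0.0008 0.0136] val 1.512
top 0.15 [0.0002 0.0115] val 1.552
top 0.142 [-0.0069 -0.0119] val 2.095
top 0.15 [-0.0074 -0.0126] val 2.104
side 0.142 [-0.0032  0.0095] val 1.893
side 0.15 [-0.0077 -0.0006] val 3.2171853071795864
side 0.142 [-0.0127 -0.0222] val 2.089
side 0.15 [-0.0171 -0.0302] val 2.087
top 83 line case dir -89.2 mid [-0.0891  0.1112  0.145 ]
top 93 line case dir -122.3 mid [-0.0969 -0.1118  0.145 ]
side 113 line case dir -96.0 mid [-0.0949  0.1062  0.145 ]
side 120 line case dir 54.7 mid [-0.1035 -0.1247  0.145 ]
[ 0.19   0.356  1.689 -0.     1.096 -1.269]
```

```bash
python3 - <<'E'
from h import *
s=sense();Rt=R.from_quat(s['tool_rot']);print(Rt.as_matrix().round(3))
go(W(-.09,.12,.21),a=CY)
E
```

```text
[[ 0.994  0.001  0.112]
 [-0.112  0.     0.994]
 [ 0.001 -1.     0.   ]]
tcp [0.4716 0.2036 0.2486] delta [-0.0061  0.0386  0.1198] [-0.0002  0.0001  0.0008]
```

play_rows([
  [-0.001,0.002,0.008,0,-0.1,0],
  [-0.002,0.004,0.025,0,-0.24,0],
  [-0.003,0.008,0.045,0,-0.38,0],
  [-0.004,0.012,0.065,0,-0.52,0],
  [-0.005,0.016,0.085,0,-0.66,0],
  [-0.006,0.02,0.1,0,-0.8,0],
  [-0.006,0.025,0.112,0,-0.94,0],
  [-0.006,0.03,0.118,0,-1.08,0],
  [-0.006,0.035,0.12,0,-1.22,0],
  [-0.006,0.038,0.12,0,-1.36,0],
  [-0.006,0.0386,0.12,0,-1.48,0],
  [-0.006,0.0386,0.12,0,-1.57,0],
], gripper=0.04)

```text
t: 36.0
tcp_pos: [0.4781, 0.323, 0.2077]
tool_rot: [-0.526, -0.471, 0.473, 0.527]
force: [1.3, 0.6, 0.3]
finger_gap: 0.468
```

play_rows([
  [0,0,0,0,0,0],
  [0,0,0,0,0,0],
  [0,0,0,0,0,0],
])

```text
t: 36.3
tcp_pos: [0.4787, 0.3233, 0.2093]
tool_rot: [-0.528, -0.47, 0.471, 0.528]
force: [0.0, 0.1, -0.6]
finger_gap: 0.467
```

```bash
python3 - <<'E'
from h import *
pic('side','s21',(130,80,280,230),4);pic('top','t21',(132,170,252,250),6)
go(W(-.09,.12,.137),a=CY+1.57)
E
```

```text
tcp [0.4788 0.3234 0.2097] delta [-0.0001  0.0727 -0.0002] [-0.0004 -0.0006 -0.0002]
```

View pics/s21.png

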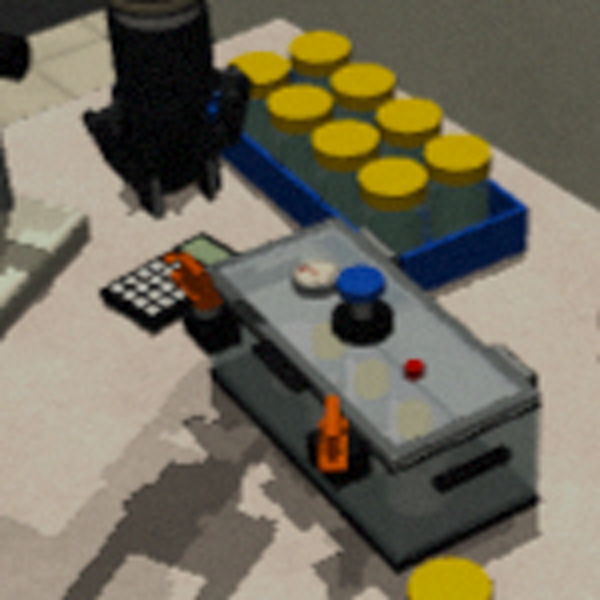

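View pics/t21.png

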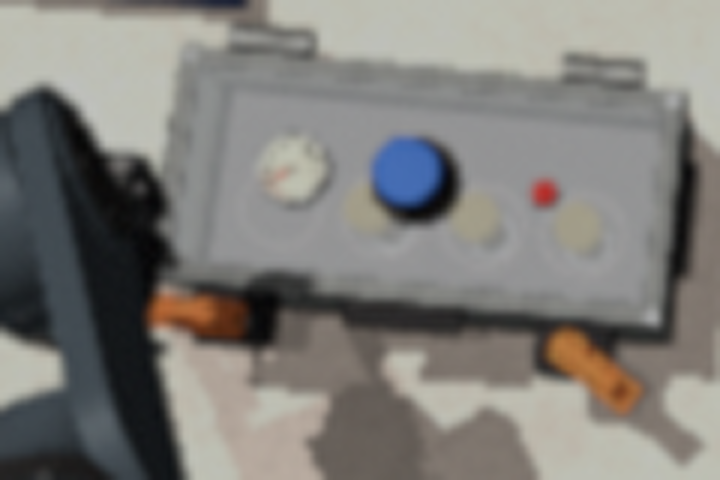

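play_rows([
  [0,0.01,0,0,0,0],
  [0,0.03,0,0,0,0],
  [0,0.05,0,0,0,0],
  [0,0.064,0,0,0,0],
  [0,0.07,0,0,0,0],
  [0,0.0725,0,0,0,0],
  [0,0.0725,0,0,0,0],
  [0,0.0725,0,0,0,0],
])

```text
t: 37.2
tcp_pos: [0.4793, 0.3237, 0.1381]
tool_rot: [0.528, 0.472, -0.471, -0.527]
force: [-0.3, -0.4, -0.1]
finger_gap: 0.468
```

```bash
python3 - <<'E'
from h import *
pic('side','s22',(130,80,280,230),4);print(sense()['force'],tocase(sense()['tcp_pos']))
E
```

```text
[-0.34491906 -0.29937521  0.28032976] [-0.08963873  0.12049937  0.13828425]
```

View pics/s22.png

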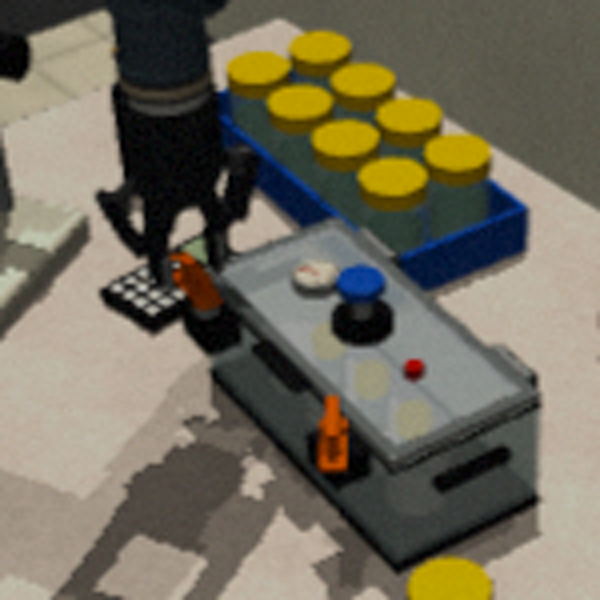

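play_rows([
  [0,0,0,0,0,0],
  [0,0,0,0,0,0],
  [0,0,0,0,0,0],
  [0,0,0,0,0,0],
  [0,0,0,0,0,0],
], gripper=0.014, force=20)

```text
t: 37.75
tcp_pos: [0.4795, 0.3237, 0.1379]
tool_rot: [0.528, 0.472, -0.471, -0.527]
force: [1.6, -0.6, 1.4]
finger_gap: 0.161
```

play_rows([
  [-0.0001,0,-0.002,0,0.1,0],
  [-0.0004,0,-0.004,0,0.2,0],
  [-0.0012,0,-0.0068,0,0.35,0],
  [-0.0024,0,-0.0096,0,0.5,0],
  [-0.004,0,-0.012,0,0.65,0],
  [-0.006,0,-0.0144,0,0.8,0],
])

```text
t: 38.35
tcp_pos: [0.4916, 0.3171, 0.1373]
tool_rot: [-0.669, -0.226, 0.227, 0.671]
force: [-0.7, 3.3, 0.1]
finger_gap: 0.168
```

```bash
python3 - <<'E'
from h import *
pic('side','s23',(130,80,280,230),4);print(sense()['force'],sense()['ft_torque'],tocase(sense()['tcp_pos']))
E
```

```text
[-0.39154499  3.93662041 -1.43516632] [0.46534364 0.03676962 0.02119419] [-0.07611951  0.1148293   0.13733813]
```

View pics/s23.png

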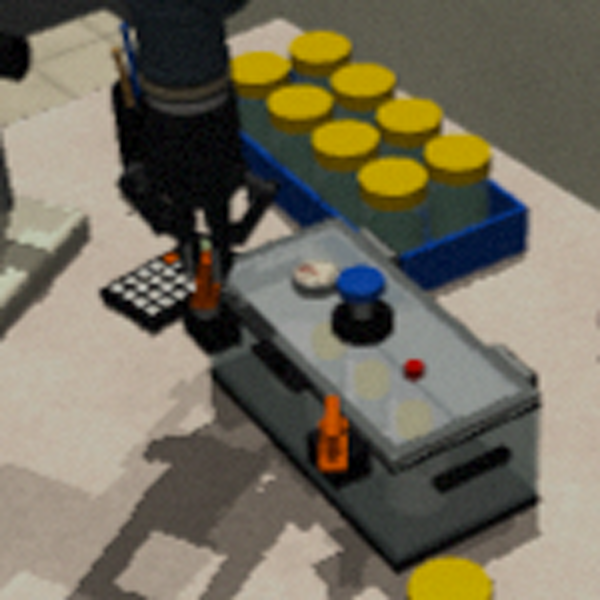

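play_rows([
  [-0.0004,0,-0.004,0,0.15,0],
  [-0.001,0,-0.006,0,0.3,0],
  [-0.002,0,-0.0087,0,0.45,0],
  [-0.0035,0,-0.0113,0,0.6,0],
  [-0.005,0,-0.0132,0,0.73,0],
  [-0.0063,0,-0.0147,0,0.83,0],
  [-0.0063,0,-0.0147,0,0.83,0],
  [-0.0063,0,-0.0147,0,0.83,0],
])

```text
t: 39.2
tcp_pos: [0.4958, 0.3012, 0.1373]
tool_rot: [-0.704, 0.06, -0.059, 0.705]
force: [-1.8, 5.7, 0.3]
finger_gap: 0.164
```

play_rows([
  [0,0,0,0,0,0],
  [0,0,0,0,0,0],
  [0,0,0,0,0,0],
  [0,0,0,0,0,0],
], gripper=0.04)

```text
t: 39.6
tcp_pos: [0.4966, 0.3, 0.1375]
tool_rot: [0.705, -0.06, 0.061, -0.704]
force: [-0.4, -0.8, 0.1]
finger_gap: 0.469
```

play_rows([
  [0,-0.01,0,0,0,0],
  [0,-0.03,0,0,0,0],
  [0,-0.06,0,0,0,0],
  [0,-0.08,0,0,0,0],
  [0,-0.08,0,0,0,0],
])

```text
t: 40.1
tcp_pos: [0.4987, 0.3012, 0.2215]
tool_rot: [-0.703, 0.058, -0.063, 0.706]
force: [-0.2, 0.6, -0.4]
finger_gap: 0.467
```

```bash
python3 - <<'E'
from h import *
pic('side','s24',(130,80,280,230),4)
print(tocase(sense()['tcp_pos']))
t=2.1;go(W(-.09+.02*np.cos(t),-.1-.02*np.sin(t),.22),a=CY-t)
go(W(-.09+.02*np.cos(t),-.1-.02*np.sin(t),.22),a=CY)
E
```

```text
[-0.06903401  0.09964976  0.21958071]
tcp [0.4975 0.3007 0.2196] delta [-0.0181 -0.0009 -0.2184] [ 3.0000e-04 -1.1012e+00  4.6000e-03]
tcp [0.4975 0.3007 0.2196] delta [-0.0181 -0.0009 -0.2184] [-0.0019 -0.0596  0.0039]
```

View pics/s24.png

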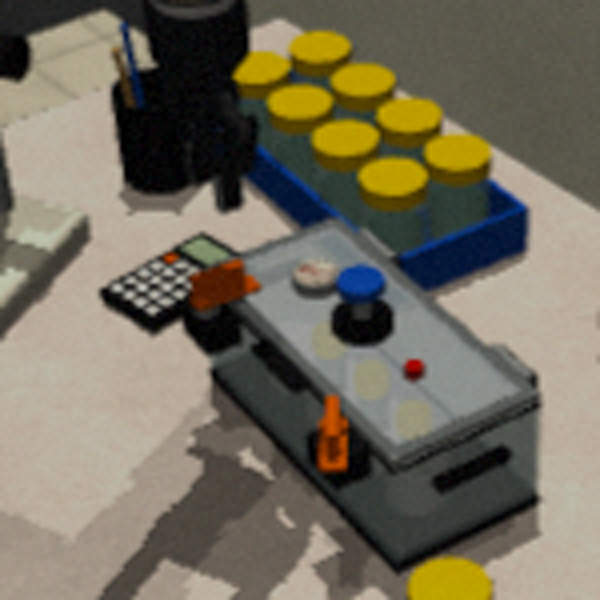

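play_rows([
  [-0.001,0,-0.012,0,0.13,0],
  [-0.003,0,-0.034,0,0.27,0],
  [-0.005,0,-0.06,0,0.41,0],
  [-0.007,0,-0.085,0,0.55,0],
  [-0.009,0,-0.11,0,0.69,0],
  [-0.011,0,-0.135,0,0.83,0],
  [-0.013,0,-0.16,0,0.97,0],
  [-0.015,0,-0.18,0,1.11,0],
  [-0.016,0,-0.2,0,1.25,0],
  [-0.017,0,-0.21,0,1.39,0],
  [-0.018,0,-0.217,0,1.53,0],
  [-0.018,0,-0.2184,0,1.65,0],
])

```text
t: 41.35
tcp_pos: [0.4401, 0.0875, 0.2166]
tool_rot: [-0.433, 0.561, -0.559, 0.431]
force: [-0.2, 0.3, 0.4]
finger_gap: 0.47
```

play_rows([
  [0,0,0,0,0.13,0],
  [0,0,0,0,0.26,0],
  [0,0,0,0,0.36,0],
  [0,0,0,0,0.39,0],
  [0,0,0,0,0.39,0],
  [0,0,0,0,0.39,0],
])

```text
t: 41.95
tcp_pos: [0.4411, 0.0883, 0.2172]
tool_rot: [-0.318, 0.632, -0.632, 0.317]
force: [0.1, -0.1, -0.2]
finger_gap: 0.465
```

```bash
python3 - <<'E'
from h import *
t=2.1;go(W(-.09+.02*np.cos(t),-.1-.02*np.sin(t),.137),a=CY-t)
pic('side','s25',(130,80,280,230),4)
E
```

```text
tcp [0.4411 0.0883 0.2172] delta [-0.0011  0.0802  0.0009] [0.0007 0.0017 0.0005]
```

View pics/s25.png

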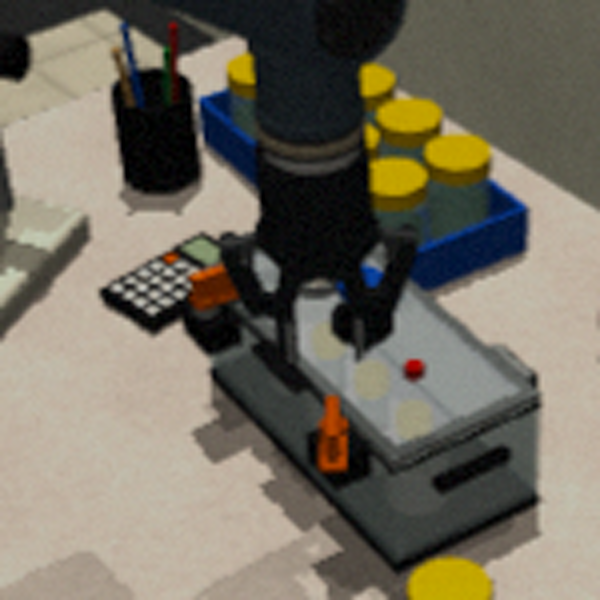

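play_rows([
  [0,0.01,0,0,0,0],
  [-0.001,0.03,0.001,0,0,0],
  [-0.001,0.05,0.001,0,0,0],
  [-0.001,0.068,0.001,0,0,0],
  [-0.001,0.077,0.001,0,0,0],
  [-0.001,0.08,0.001,0,0,0],
  [-0.001,0.08,0.001,0,0,0],
  [-0.001,0.08,0.001,0,0,0],
])

```text
t: 42.8
tcp_pos: [0.4433, 0.0885, 0.138]
tool_rot: [0.317, -0.632, 0.632, -0.317]
force: [-0.1, -0.6, 0.1]
finger_gap: 0.467
```

play_rows([
  [0,0,0,0,0,0],
  [0,0,0,0,0,0],
  [0,0,0,0,0,0],
  [0,0,0,0,0,0],
  [0,0,0,0,0,0],
], gripper=0.014)

```text
t: 43.3
tcp_pos: [0.4428, 0.0886, 0.1376]
tool_rot: [0.317, -0.632, 0.632, -0.317]
force: [-1.4, 0.6, 0.3]
finger_gap: 0.168
```

```bash
python3 - <<'E'
from h import *
pic('side','s26',(130,80,280,230),4);p=tocase(sense()['tcp_pos']);print(p,p[:2]-[-.09,-.1],sense()['force'])
s=sense();Rt=R.from_quat(s['tool_rot']).as_matrix();d=np.array(W(-.09,-.1,p[2]))-s['tcp_pos'];print('pin in tool',(Rt.T@d).round(4))
E
```

```text
[-0.09966153 -0.117348    0.13759351] [-0.00966153 -0.017348  ] [ 0.30885884 -0.15214569 -0.93681736]
pin in tool [-0.0199  0.     -0.0004]
```

View pics/s26.png

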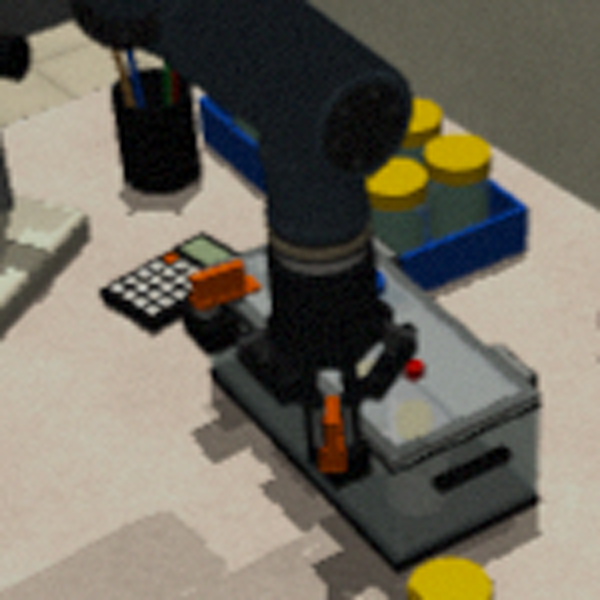

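play_rows([
  [-0.0001,0,0.002,0,-0.1,0],
  [-0.0004,0,0.004,0,-0.2,0],
  [-0.0012,0,0.0068,0,-0.35,0],
  [-0.0024,0,0.0096,0,-0.5,0],
  [-0.004,0,0.012,0,-0.65,0],
  [-0.006,0,0.0144,0,-0.8,0],
  [-0.0084,0,0.0163,0,-0.95,0],
  [-0.01,0,0.0173,0,-1.05,0],
  [-0.01,0,0.0173,0,-1.05,0],
])

```text
t: 44.25
tcp_pos: [0.4625, 0.086, 0.1374]
tool_rot: [0.591, -0.388, 0.388, -0.591]
force: [-0.6, 0.2, 0.6]
finger_gap: 0.163
```

play_rows([
  [-0.0004,0,0.004,0,-0.15,0],
  [-0.001,0,0.006,0,-0.3,0],
  [-0.002,0,0.0087,0,-0.45,0],
  [-0.0035,0,0.0113,0,-0.6,0],
  [-0.0054,0,0.0136,0,-0.75,0],
  [-0.0075,0,0.0157,0,-0.9,0],
  [-0.0095,0,0.017,0,-1.02,0],
  [-0.011,0,0.0178,0,-1.1,0],
  [-0.011,0,0.0178,0,-1.1,0],
  [-0.011,0,0.0178,0,-1.1,0],
])

```text
t: 45.25
tcp_pos: [0.4743, 0.1035, 0.1375]
tool_rot: [-0.707, 0.023, -0.023, 0.707]
force: [-0.8, 0.3, -0.1]
finger_gap: 0.168
```

play_rows([
  [0,0,0,0,0,0],
  [0,0,0,0,0,0],
  [0,0,0,0,0,0],
  [0,0,0,0,0,0],
], gripper=0.04)

```text
t: 45.65
tcp_pos: [0.4745, 0.1034, 0.1375]
tool_rot: [-0.707, 0.022, -0.022, 0.707]
force: [-0.8, 0.5, -0.1]
finger_gap: 0.47
```

play_rows([
  [0,-0.01,0,0,0,0],
  [0,-0.03,0,0,0,0],
  [0,-0.06,0,0,0,0],
  [0,-0.085,0,0,0,0],
  [0,-0.085,0,0,0,0],
  [0,-0.085,0,0,0,0],
], gripper=0.0)

```text
t: 46.25
tcp_pos: [0.4747, 0.1034, 0.2233]
tool_rot: [-0.707, 0.021, -0.022, 0.707]
force: [0.8, 0.2, -0.2]
finger_gap: -0.0
```

```bash
python3 - <<'E'
from h import *
pic('side','s27',(130,80,280,230),4);p=tocase(sense()['tcp_pos']);print(p)
im=cv2.imread('pics/s27_raw.png')
B=blobs(im,(100,130,60),(125,255,255),(190,130,250,170),8)
for b in B: print(*b,tocase(onz('side',b[0],.166)))
go(W(0,0,.22),a=CY)
E
```

```text
[-0.07030138 -0.09909495  0.2224476 ]
[240.4 139.9] [232, 136, 18, 9, 55] [0.08738371 0.01035021 0.166     ]
[233.6 148.6] [231, 147, 5, 5, 9] [ 0.04205142 -0.01710893  0.166     ]
[241.8 147.8] [240, 146, 5, 4, 9] [ 0.06617075 -0.02858172  0.166     ]
tcp [0.4741 0.1034 0.2224] delta [0.0752 0.0024 0.0954] [ 0.0001  0.0502 -0.0005]
```

View pics/s27.png

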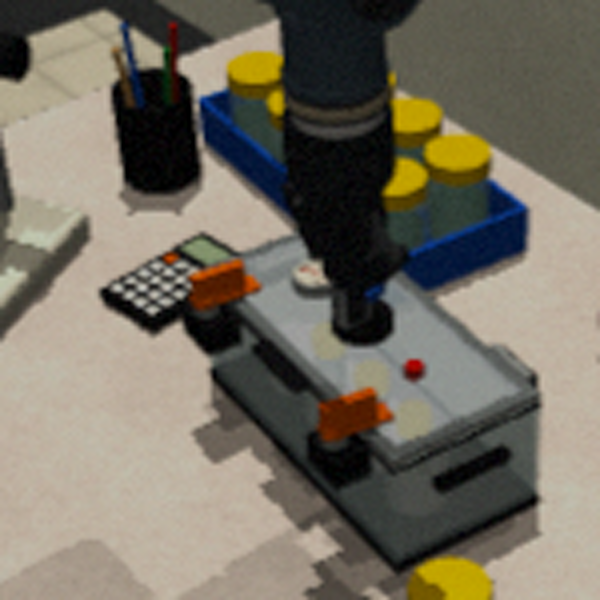

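```bash
python3 - <<'E'
from h import *
for n,f,b in(('top','t21_raw',(190,185,215,212)),('side','s21_raw',(205,140,235,162))):
    im=cv2.imread(f'pics/{f}.png')
    for q in blobs(im,(100,120,60),(125,255,255),b,8):
        p=onz(n,q[0],.167);print(n,*q,p,tocase(p))
E
```

```text
top [199.7 198.5] [194, 193, 12, 12, 106] [0.55455725 0.19428146 0.167     ] [-0.00047143  0.00023021  0.167     ]
side [232.2 142.8] [230, 141, 5, 4, 12] [0.61120569 0.19866612 0.167     ] [0.05533202 0.01091877 0.167     ]
side [219.5 150. ] [214, 146, 12, 9, 83] [0.55526919 0.19515875 0.167     ] [1.37991081e-04 1.18157533e-03 1.67000000e-01]
```

Pump head centre matches case (0,0) in both views. Moving over it.

play_rows([
  [0.008,0,0.01,0,0.01,0],
  [0.03,0,0.038,0,0.03,0],
  [0.052,0.002,0.066,0,0.05,0],
  [0.07,0.002,0.089,0,0.05,0],
  [0.0752,0.002,0.0954,0,0.05,0],
  [0.0752,0.002,0.0954,0,0.05,0],
  [0.0752,0.002,0.0954,0,0.05,0],
])

```text
t: 47.0
tcp_pos: [0.5543, 0.1935, 0.2195]
tool_rot: [0.706, -0.041, 0.038, -0.706]
force: [0.3, -0.4, -0.1]
finger_gap: 0.003
```

```bash
python3 - <<'E'
from h import *
pic('side','s28',(130,80,280,230),4)
go(W(0,0,.172),a=CY)
E
```

```text
tcp [0.5543 0.1933 0.2198] delta [0.0008 0.0478 0.0009] [ 0.001  -0.0003 -0.0025]
```

View pics/s28.png

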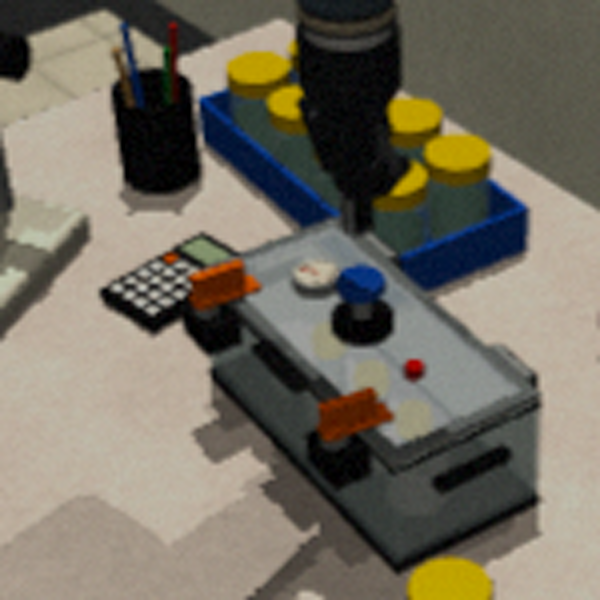

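Now press: down to 0.172, then 20 mm more, watching force.

play_rows([
  [0,0.01,0,0,0,0],
  [0,0.03,0,0,0,0],
  [0,0.043,0,0,0,0],
  [0,0.05,0,0,0,0],
  [0,0.055,0,0,0,0],
  [0,0.06,0,0,0,0],
  [0,0.064,0,0,0,0],
  [0,0.067,0,0,0,0],
  [0,0.069,0,0,0,0],
  [0,0.07,0,0,0,0],
  [0,0.07,0,0,0,0],
  [0,0.07,0,0,0,0],
])

```text
t: 48.25
tcp_pos: [0.5551, 0.1936, 0.1512]
tool_rot: [0.706, -0.04, 0.039, -0.706]
force: [-3.8, -2.3, 7.2]
finger_gap: -0.001
```

play_rows([
  [0,0.001,0,0,0,0],
  [0,0.002,0,0,0,0],
  [0,0.002,0,0,0,0],
  [0,0.002,0,0,0,0],
])

```text
t: 48.65
tcp_pos: [0.5551, 0.1936, 0.1504]
tool_rot: [0.706, -0.039, 0.039, -0.706]
force: [-5.6, -2.9, 13.0]
finger_gap: 0.001
```

play_rows([
  [0,-0.005,0,0,0,0],
  [0,-0.015,0,0,0,0],
  [0,-0.03,0,0,0,0],
  [0,-0.04,0,0,0,0],
  [0,-0.045,0,0,0,0],
  [0,-0.045,0,0,0,0],
  [0,-0.045,0,0,0,0],
  [0,-0.045,0,0,0,0],
])

```text
t: 49.45
tcp_pos: [0.5551, 0.1939, 0.1928]
tool_rot: [0.706, -0.04, 0.039, -0.706]
force: [-0.3, -0.9, 0.1]
finger_gap: -0.003
```

```bash
python3 - <<'E'
from h import *
pic('side','s29',(130,80,280,230),4)
im=cv2.imread('pics/s29_raw.png');print(blobs(im,(100,120,60),(125,255,255),(205,140,235,162),8))
go(W(0,0,.149),a=CY)
E
```

```text
[(array([232.2, 143.4]), [230, 141, 5, 6, 16]), (array([219.8, 150.3]), [214, 146, 12, 10, 73])]
tcp [0.5552 0.1939 0.1928] delta [-0.0001  0.0438  0.0001] [ 0.0003  0.0002 -0.0013]
```

View pics/s29.png

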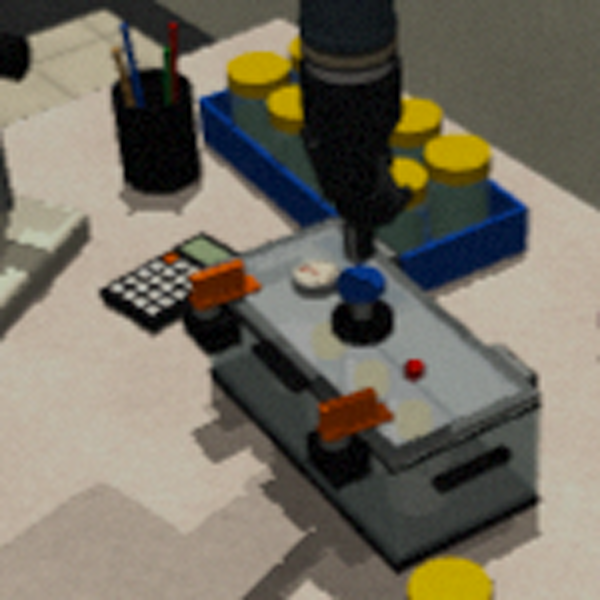

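The plunger is back up at its original place (219.8,150.3). I'll press it a second time.

play_rows([
  [0,0.01,0,0,0,0],
  [0,0.022,0,0,0,0],
  [0,0.028,0,0,0,0],
  [0,0.033,0,0,0,0],
  [0,0.037,0,0,0,0],
  [0,0.041,0,0,0,0],
  [0,0.043,0,0,0,0],
  [0,0.0445,0,0,0,0],
  [0,0.0445,0,0,0,0],
  [0,0.045,0,0,0,0],
  [0,0.045,0,0,0,0],
  [0,0.045,0,0,0,0],
])

```text
t: 50.7
tcp_pos: [0.5555, 0.1939, 0.1504]
tool_rot: [0.706, -0.039, 0.04, -0.706]
force: [-3.5, -1.0, 13.7]
finger_gap: 0.003
```

```bash
python3 - <<'E'
from h import *
print(sense()['force'],sense()['tcp_pos']); pic('side','s30',(130,80,280,230),4)
E
```

```text
[-3.522166   -1.01585049 13.66870915] [0.55549992 0.19394496 0.15043848]
```

View pics/s30.png

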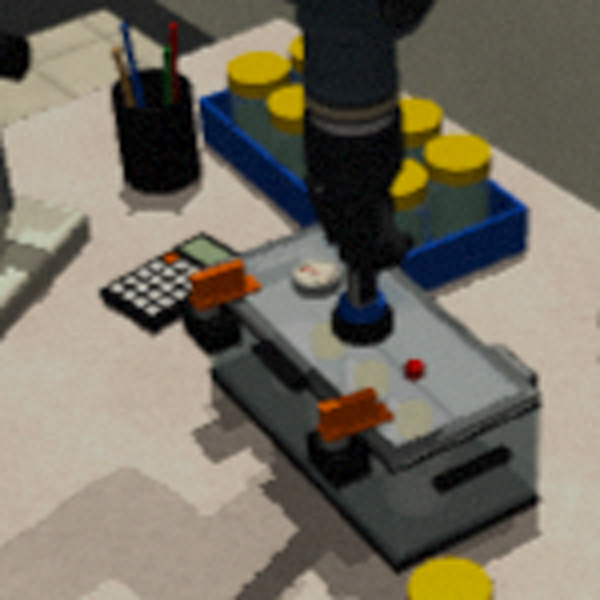

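The plunger sits on its collar, at the stop. I'll hold briefly, then release and rise clear.

play_rows([
  [0,0,0,0,0,0],
  [0,-0.005,0,0,0,0],
  [0,-0.015,0,0,0,0],
  [0,-0.03,0,0,0,0],
  [0,-0.06,0,0,0,0],
  [0,-0.09,0,0,0,0],
  [0,-0.12,0,0,0,0],
  [0,-0.13,0,0,0,0],
  [0,-0.13,0,0,0,0],
  [0,-0.13,0,0,0,0],
  [0,-0.13,0,0,0,0],
])

```text
t: 51.85
tcp_pos: [0.5543, 0.1937, 0.2764]
tool_rot: [0.706, -0.041, 0.038, -0.706]
force: [-0.7, 0.1, 0.1]
finger_gap: 0.002
```

play_rows([
  [-0.02,0,-0.03,0,0,0],
  [-0.04,0,-0.07,0,0,0],
  [-0.06,0,-0.11,0,0,0],
  [-0.08,0,-0.15,0,0,0],
  [-0.1,0,-0.19,0,0,0],
  [-0.1,0,-0.22,0,0,0],
  [-0.1,0,-0.24,0,0,0],
  [-0.1,0,-0.24,0,0,0],
  [-0.1,0,-0.24,0,0,0],
  [-0.1,0,-0.24,0,0,0],
])

```text
t: 52.85
tcp_pos: [0.4291, -0.0325, 0.2779]
tool_rot: [-0.706, 0.04, -0.039, 0.706]
force: [0.2, -1.0, -0.2]
finger_gap: 0.005
```

```bash
python3 - <<'E'
from h import *
pic('side','s31',(130,80,280,230),4);pic('top','t31',(140,160,260,250),6)
print(sense()['t'],sense()['tcp_pos'],sense()['force'])
im=cv2.imread('pics/s31_raw.png');print(blobs(im,(100,120,60),(125,255,255),(205,140,235,162),8))
im=cv2.imread('pics/t31_raw.png');hsv=cv2.cvtColor(im,cv2.COLOR_BGR2HSV);m=cv2.inRange(hsv,(3,140,60),(17,255,255))
for x0,x1 in((150,190),(205,245)):
    k=m.copy();k[:,:x0]=0;k[:,x1:]=0;k[:190]=0;k[245:]=0
    pts=np.argwhere(k)[:,::-1].astype(np.float32);vx,vy,cx,cy=cv2.fitLine(pts,cv2.DIST_L2,0,.01,.01).ravel()
    d=(tocase(onz('top',(cx+6*vx,cy+6*vy),.145))-tocase(onz('top',(cx-6*vx,cy-6*vy),.145)))[:2];print('latch dir',np.arctan2(d[1],d[0]))
E
```

```text
52.95 [ 0.42929196 -0.03240037  0.27816229] [-0.06317198  0.37874518  0.24117062]
[(array([218.3, 150.5]), [214, 146, 9, 10, 64])]
latch dir -0.09758018225032551
latch dir -0.13880413010303527
```

View pics/s31.png

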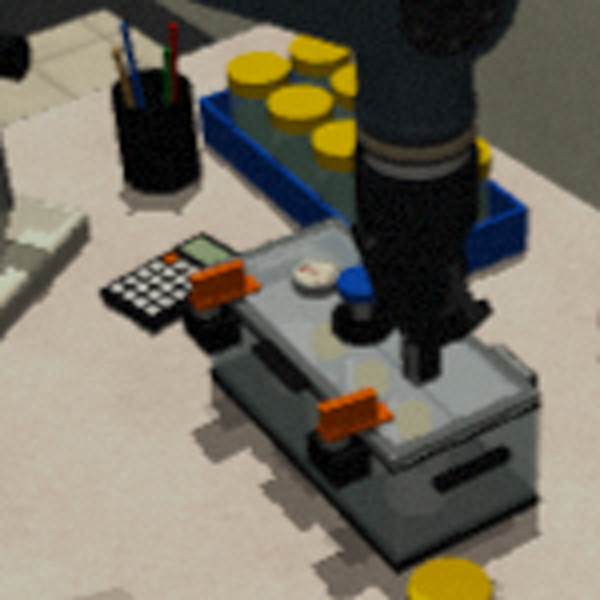

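View pics/t31.png

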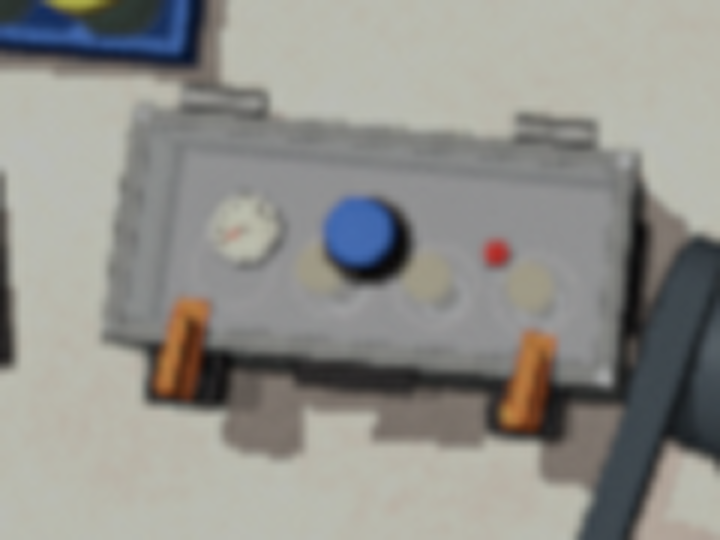

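The lid is shut, both buttons are across it within about 0.14 rad, the plunger is up, three tubes show through the lid, and the arm is clear. I'll hand it in.

```bash
python3 -c "
from station import *
print(sign_off())"
```

```text
the job is handed in; nothing more can be done
None
```

I did every step of the task and handed the job in at about 53 s; `sign_off` gave no verdict.

- **Tubes:** Three yellow-capped tubes were in the rack. They stand upright in cups 1, 2 and 3, each set down with its cap within about 2 mm of the cup's estimated centre. I measured them before closing the lid; afterwards they still show through it.
- **Lid:** I pushed it shut gradually with the closed fingertips. At the end, pressing harder (13 N) no longer moved it, and its top was 120.4 mm above the table, against 120.5 mm when fully shut.
- **Turnbuttons:** Both lie across the lid's front edge, within about 0.14 rad of straight in the last top picture.
- **Pump:** I pressed the plunger to its stop twice, about 19.6 mm each time with the force rising to 13–14 N. The pictures after each press showed it fully up again. In the last side picture the gripper partly covers the pump head, but the top view shows it clear.
- **Bystanders:** I never touched the other things on the bench. I did not measure their positions again in the final pictures. In the check after the last tube was placed, the three jars were where they started. I did not see the rack get knocked.

No check failed. For the left turnbutton's starting angle the two cameras disagreed by about 0.1–0.3 rad. I went by the top view, and the grip lined up without trouble.

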